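# Set up the glue-up board: keyed posts, bumpers, clamp

## Task

Set up the glue-up board: put the wooden offcut lying on the red socket into the grey tray, and seat every post that is there in the socket of its own colour, pressing it lightly and turning it until its lugs find the slots and it drops fully home, flange flat on the block. Only then slide one black bumper right down over each seated post (a bumper left over stays unused), and last of all push the clamp lever all the way over, away from the robot. Leave the other things on the table where they are.

Things in the scene. Friction and masses are not known exactly. Their poses are not given: they have to be found in the camera images.
- board: Plywood assembly board 310 x 480 x 12 mm, fixed on the table (top at z = 12 mm). Origin: centre of its underside; x is its short side, away from the robot. Sockets, tray and clamp lever stand on it.
- tray: Fixed grey open tray on the board, 150 (x) x 130 (y) x 35 mm high, walls and floor 5 mm. Origin: centre of its underside.
- offcut: Loose brown strip of wood 100 (x) x 28 (y) x 18 (z) mm, at the start lying flat across the red socket, over its hole. Origin: centre of its underside.
- clamp (a joint): Angle of the red-handled clamp lever: 0 leans towards the robot (open), 1.0 rad leans away from it (shut); vertical at about 0.5. It stays where it is left and needs only a light push.
- clamp_tip (a point): The free end of the clamp lever's 85 mm arm. The arm swings in the board's xz plane, in the board's +x direction to shut; the lever turns on a low grey block.
- red_socket: Socket for the red post: fixed 84 x 84 mm aluminium block, 30 mm high, on a round red plate 128 mm across. Origin: on its axis, underside (board top); z up. The block is screwed down askew: its slot line lies up to 0.5 rad either way from this frame's x axis. That angle is not in the pose: see the dashes, or feel for it by turning the post. The block does not turn.
- red_mouth (a point): Centre of the red socket's hole at the block's top, 30 mm above the socket origin. Round hole 33 mm wide, 26 mm deep, with two opposite key slots 14 mm wide reaching 25 mm from the axis; red dashes on the top continue their line. Misturned, a post's lugs rest on the top (foot 20 mm above the socket origin); within 0.1 rad of the slot line it drops 14 mm, flange on the top.
- red_post: Loose red post, 0.22 kg, 85 mm tall, upright; may be absent. Origin: centre of its foot. Pilot 30 mm across, z 0 to 24 mm, enters the hole at any angle. Two opposite lugs 9 mm wide along its x axis, to 23 mm from the axis, z 10 to 24. Flange 50 mm across, z 24 to 30, white stripe along the lugs. Square shaft 20 x 20 mm (sides along x, y), z 30 to 85. Either half turn fits.
- blue_socket: Socket for the blue post: fixed 84 x 84 mm aluminium block, 30 mm high, on a round blue plate 128 mm across. Origin: on its axis, underside (board top); z up. The block is screwed down askew: its slot line lies up to 0.5 rad either way from this frame's x axis. That angle is not in the pose: see the dashes, or feel for it by turning the post. The block does not turn.
- blue_mouth (a point): Centre of the blue socket's hole at the block's top, 30 mm above the socket origin. Round hole 33 mm wide, 26 mm deep, with two opposite key slots 14 mm wide reaching 25 mm from the axis; blue dashes on the top continue their line. Misturned, a post's lugs rest on the top (foot 20 mm above the socket origin); within 0.1 rad of the slot line it drops 14 mm, flange on the top.
- blue_post: Loose blue post, 0.22 kg, 85 mm tall, upright; may be absent. Origin: centre of its foot. Pilot 30 mm across, z 0 to 24 mm, enters the hole at any angle. Two opposite lugs 9 mm wide along its x axis, to 23 mm from the axis, z 10 to 24. Flange 50 mm across, z 24 to 30, white stripe along the lugs. Square shaft 20 x 20 mm (sides along x, y), z 30 to 85. Either half turn fits.
- yellow_socket: Socket for the yellow post: fixed 84 x 84 mm aluminium block, 30 mm high, on a round yellow plate 128 mm across. Origin: on its axis, underside (board top); z up. The block is screwed down askew: its slot line lies up to 0.5 rad either way from this frame's x axis. That angle is not in the pose: see the dashes, or feel for it by turning the post. The block does not turn.
- yellow_mouth (a point): Centre of the yellow socket's hole at the block's top, 30 mm above the socket origin. Round hole 33 mm wide, 26 mm deep, with two opposite key slots 14 mm wide reaching 25 mm from the axis; yellow dashes on the top continue their line. Misturned, a post's lugs rest on the top (foot 20 mm above the socket origin); within 0.1 rad of the slot line it drops 14 mm, flange on the top.
- yellow_post: Loose yellow post, 0.22 kg, 85 mm tall, upright; may be absent. Origin: centre of its foot. Pilot 30 mm across, z 0 to 24 mm, enters the hole at any angle. Two opposite lugs 9 mm wide along its x axis, to 23 mm from the axis, z 10 to 24. Flange 50 mm across, z 24 to 30, white stripe along the lugs. Square shaft 20 x 20 mm (sides along x, y), z 30 to 85. Either half turn fits.
- bumper1: Black rubber bumper sleeve: a ring 56 mm outside, 32 mm bore, 40 mm tall, 0.08 kg, standing on the table with its bore upright. Origin: centre of its underside. It fits over a post's square shaft and rests on the flange. All three are alike.
- bumper2: Black rubber bumper sleeve: a ring 56 mm outside, 32 mm bore, 40 mm tall, 0.08 kg, standing on the table with its bore upright. Origin: centre of its underside. It fits over a post's square shaft and rests on the flange. All three are alike.
- bumper3: Black rubber bumper sleeve: a ring 56 mm outside, 32 mm bore, 40 mm tall, 0.08 kg, standing on the table with its bore upright. Origin: centre of its underside. It fits over a post's square shaft and rests on the flange. All three are alike.
- sanding_block: Bystander, to be left alone: cork sanding block 90 x 50 x 30 mm.
- glue: Bystander, to be left alone: yellow glue bottle, 60 mm across, 190 mm tall.
- tape: Bystander, to be left alone: roll of blue masking tape, 100 mm across, 25 mm tall.
- chip: Bystander, to be left alone: small pink painted strip of wood 70 x 22 x 10 mm lying on the board between tray and lever.
- disc: Bystander, to be left alone: dark painted wooden disc, 80 mm across, 12 mm thick.
- brush: Bystander, to be left alone: brush lying flat.
- mallet: Bystander, to be left alone: small hammer lying flat.
Mind the look-alikes: they are no part of the job. Of the things that look like the offcut, the middle-sized one is meant.

How it is judged:
By the outcome, as a careful person would: the job done as asked, in the order asked, and still so for the second after the job is handed in, with the robot touching nothing.
Of red_post, blue_post, yellow_post only 2 to 3 are there at a start; the rules pass over those that are not, and their reading is None.
At some moment in a run one of bumper1, bumper2, bumper3 may be knocked a few centimetres aside while the robot is not near it.
It also fails if it takes over 210 s, if anything falls off the work surface, if the arm or the gripper's body presses on something with over 40 N, if the wrist force passes 120 N, or if a joint passes its speed limit or range.

## Robot

A 6-joint arm with a two-finger parallel gripper is mounted at the origin on the work surface. World frame = base frame: x ahead of the robot, y to its left, z up, the work surface at z = 0. Lengths are in m, angles in rad, forces in N, time in s.
With the tool pointing down it reaches from about 0.3 to 0.95 m from the base axis. Payload 3.1 kg.
Tool frame: the origin (TCP) lies at the centre of the arm's flange, where the gripper is bolted on; the fingertips stand 173 mm ahead of it and the grasp point (between the pads) lies 155 mm ahead of it (tip_reach is the z of the fingertips in the tool frame, in m); z points along the fingers, y is the line along which they close (so a half turn about z gives the same grasp; the last joint's range is limited). The gripper opens to 85 mm and grips with 20 to 120 N. Pads are 22 mm wide; open, the fingers measure 114 mm over their backs; the gripper's body (76 mm by 85 mm) begins 54 mm behind the grasp point. The pads swing forward as they close: fully open they stand 13 mm farther back than shut.
Start: joints at [1.076, 0.308, 1.634, -0, 1.2, -0.07], TCP at [0.258, 0.569, 0.405] pointing down, gripper open.
Joint ranges: [-3.06, 3.06], [-0.79, 1.96], [0.05, 2.63], [-1.19, 4.34], [0.05, 2.64], [-2.94, 2.94]. Speed limits (rad/s): [2.79, 2.79, 3.14, 3.14, 3.14, 3.14].

## Interface

Orientations are given as [roll, pitch, yaw] about the fixed x, y, z axes, in that order (R = Rz(yaw) Ry(pitch) Rx(roll)).
In Python, from station import * gives the robot as it stands. The module is installed in compiled form; this text tells all that it offers.
- The arm moves only by the tool apply_moves, never from a script. Its argument "increments" is a list of rows, each a list of 5 numbers: the shift along the tool's x, y, z in cm, then the turn about the tool's z in rad, then the opening in per cent of the stroke, from 0 (shut) to 100 (fully open). In form: [[x, y, z, roll, claw], ...]. A call has 1 to 12 rows; each row shifts and turns the commanded pose from where the row before left it, along the tool's axes as they then stand; what a row does not reach is not made up. A row lasts 1/12 s, in which the tool goes at most 41.7 mm and 7.16 degrees, less where a joint would pass 70% of its speed; a pose out of reach is approached as far as the arm can. A call with a gripper value outside its range is refused whole. The fingers move at their own pace and stop on an object; "grip_force" is the grip in N (left out, the last holds). Time passes only in rows, so rows that do not move let the fingers close. It gives the time, the measured TCP pose, the force, the opening and the grip force at its end, in the units of the state.
- state(): the state, without advancing time (a new reading comes with each control period).
- grab_frame(name): name is "scene" or "top"; returns the picture (420x560x3 uint8, red, green, blue); there is no depth.
- calibration(name): a dict with "fx", "fy", "cx", "cy" (pixels), "rvec" (rotation vector, rad) and "tvec" (3), from world to camera coordinates, as OpenCV has them. Camera axes: x right, y down, z forward; pixel columns grow to the right and rows downward; lengths in m; the calibration is good to about 2 mm. A picture is of the moment at which its call begins. calibration takes no time and is no camera call.
- job_done(): hands the job in; it is judged then, once.
Trained networks look in the newest picture that a camera, given by its name, has taken for a name from the list of things; names that differ only in an ending like _2 or _b are one class to them, and where a whole thing is asked for, a point or a joint stands for the part that bears it (a point fixed in the world has none). Each returns a list of dicts, best first, with "conf" (0 to 1); they miss things now and then, are a little off and sometimes report something else, mostly with a low value. They report only what shows in the picture. A call takes as long as a camera call. They do not tell look-alikes from the thing itself.
- recognise(camera, query): "pixel" ([row, column] in pixels, amid what is visible of it).
- trace(camera, query): "pixels" (420x560 bool, what is visible of it) and "pixel" ([row, column] in pixels, amid what is visible of it).
The state is a dict: "time_s": time; "joints": joint angles; "joint_velocities": joint speeds; "joint_torque": joint torques, N m; "tool_pos": TCP position; "tcp_rot": TCP orientation; "ft_force": force on the tool from outside, world axes, zero at the start; "moment": the same for the moment, N m; "opening": finger opening in m; "finger_force": force on a finger pad.
Only numpy, scipy, OpenCV 4.12 (cv2) and the standard library are available. Lean on these libraries where they do the work, as an engineer would, in place of code of your own. Each camera call takes 0.05 s, during which the arm holds its last target. There are 200 camera calls.

## Working session

There is one attempt and no reset: what is moved stays moved. The work goes in short steps, Python scripts to look and compute and a tool call to move; the robot and the scene stay as the last step left them, time stands still between calls to the robot, and variables do not carry over. Pictures are saved under pics/ and viewed, at most 14 in all, crops included, and the job is handed in when it is done.

Besides the shell and the picture viewer there is one more tool, called after ">>>" as name([rows], argument=value, ...), one row to a line, values as JSON. apply_moves: Moves the arm, as the interface text tells. Its arguments: {"type":"object","properties":{"increments":{"type":"array"},"grip_force":{"type":"number"}},"required":["increments"]}

```bash
mkdir -p pics; ls; python3 - <<'E'
from station import *
import cv2
for n in("scene","top"):
    im=grab_frame(n); cv2.imwrite(f"pics/{n}0.png",cv2.resize(im[:,:,::-1],(800,600),interpolation=cv2.INTER_CUBIC)); 
    c=calibration(n); print(n,c)
print(state())
E
```

```text
pics
scene {'fx': 526.6119857771708, 'fy': 526.6119857771708, 'cx': 275.98399420873733, 'cy': 205.4800112115786, 'rvec': array([ 2.117368  ,  0.51763836, -0.27679199]), 'tvec': array([-0.5517631 , -0.07605905,  2.14985846])}
top {'fx': 530.3938269836934, 'fy': 530.3938269836934, 'cx': 276.1719076282332, 'cy': 211.88608581648336, 'rvec': array([ 2.15778754, -2.1600629 ,  0.14586441]), 'tvec': array([-0.00806504,  0.59463894,  1.45092108])}
{'time_s': 0.1, 'joints': array([ 1.07627712e+00,  3.08907984e-01,  1.63502629e+00, -8.39303335e-06,
        1.19966725e+00, -6.97235838e-02]), 'joint_velocities': array([-5.49624290e-05, -3.91476176e-05, -3.92330839e-03,  3.12880563e-04,
        2.65255713e-04,  1.16444488e-03]), 'joint_torque': array([-6.19262100e-04, -4.16403651e+01, -2.77645719e+01, -1.68185616e-04,
        3.97756361e-03, -2.42941283e-06]), 'tool_pos': array([0.25744829, 0.56910924, 0.40358344]), 'tcp_rot': array([-3.13958812e+00, -1.32155218e-04,  2.71679995e+00]), 'ft_force': array([ 0.47703385, -0.35109052, -0.28030358]), 'moment': array([ 0.02925738, -0.01948472, -0.02830074]), 'finger_force': 0.0, 'opening': 0.08546314270139667}
```

View pics/top0.png

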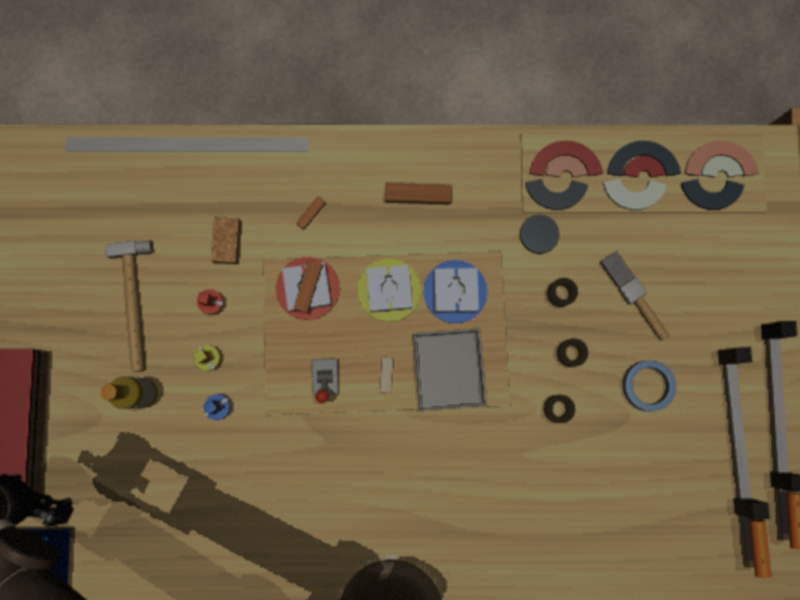

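View pics/scene0.png

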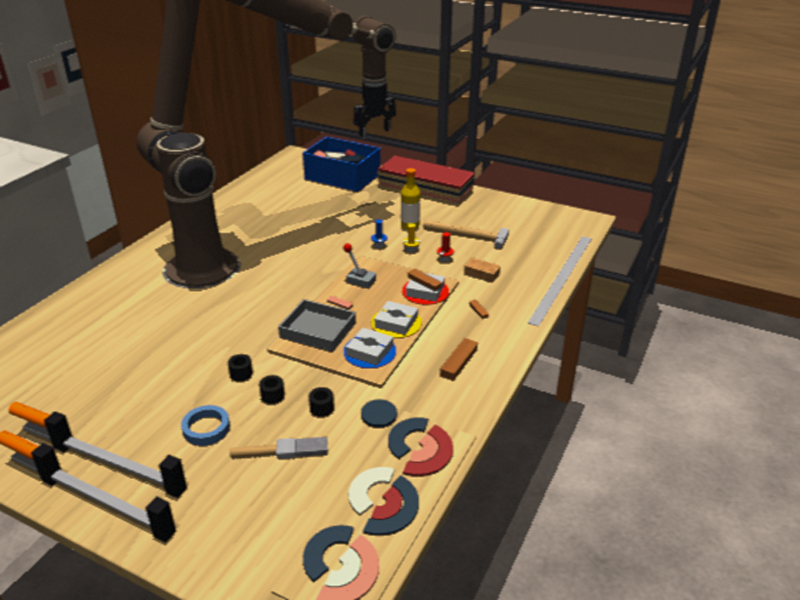

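```bash
cat > h.py <<'E'
import numpy as np, cv2
from station import *
C={n:calibration(n) for n in("scene","top")}
K={n:np.array([[c["fx"],0,c["cx"]],[0,c["fy"],c["cy"]],[0,0,1]]) for n,c in C.items()}
R={n:cv2.Rodrigues(np.array(c["rvec"]))[0] for n,c in C.items()}
def proj(n,P): return cv2.projectPoints(np.atleast_2d(np.float64(P)),C[n]["rvec"],C[n]["tvec"],K[n],None)[0][:,0]
def back(n,u,v,z):
    d=R[n].T@np.linalg.inv(K[n])@[u,v,1]; o=-R[n].T@C[n]["tvec"]; return o+d*(z-o[2])/d[2]
def cyl(r,z0,z1):
    a=np.linspace(0,2*np.pi,40); return np.array([[r*np.cos(t),r*np.sin(t),z] for t in a for z in(z0,z1)])
def box(a,b,z0,z1): return np.array([[x*a/2,y*b/2,z] for x in(-1,1) for y in(-1,1) for z in(z0,z1)])
def cen(n,parts,p,yaw):
    m=np.zeros((1680,2240),np.uint8); r=np.array([[np.cos(yaw),-np.sin(yaw),0],[np.sin(yaw),np.cos(yaw),0],[0,0,1]])
    for q in parts: cv2.fillConvexPoly(m,cv2.convexHull((proj(n,q@r.T+p)*4+1.5).round().astype(np.int32)),1)
    v,u=np.nonzero(m); return np.array([u.mean()/4,v.mean()/4])-.375
POST=[cyl(.025,.024,.030),box(.02,.02,.03,.085),cyl(.015,0,.024)]
BUMP=[cyl(.028,0,.04)]
def fit(n,mask,parts,z,yaw=0):
    "xy of a thing of known shape standing at z, from the centroid of its mask"
    v,u=np.nonzero(mask); t=np.array([u.mean(),v.mean()]); p=back(n,*t,z)
    for _ in range(5):
        c=cen(n,parts,p,yaw); p=p+back(n,*t,z)-back(n,*c,z)
    return p
def to(x,y,zg,yaw=None,ofs=.155):
    "increments (cm, rad) to bring grasp point to x,y,zg with tool yaw"
    s=state(); p=s["tool_pos"]; w=s["tcp_rot"][2]; d=np.array([x,y,zg+ofs])-p
    t=np.array([np.cos(w)*d[0]+np.sin(w)*d[1],np.sin(w)*d[0]-np.cos(w)*d[1],-d[2]])*100
    dy=0 if yaw is None else (yaw-w+np.pi/2)%np.pi-np.pi/2
    return t.round(2), round(-dy,3), s["time_s"]
E
python3 - <<'E'
from h import *
for n in("top","scene"): print(n,-R[n].T@C[n]["tvec"])
im={n:grab_frame(n) for n in C}
th={"red_post":(POST,0),"blue_post":(POST,0),"yellow_post":(POST,0),"bumper1":(BUMP,0),"offcut":([box(.001,.001,0,.018)],.042),
"red_socket":([cyl(.064,0,.001)],.012),"blue_socket":([cyl(.064,0,.001)],.012),"yellow_socket":([cyl(.064,0,.001)],.012),"tray":([box(.15,.13,0,.035)],.012),"clamp_tip":([cyl(.001,0,.001)],.09),"board":([box(.31,.48,0,.012)],0),"glue":([cyl(.03,0,.19)],0)}
for q,(parts,z) in th.items():
  for n in C:
    for r in trace(n,q)[:6]:
        if r["conf"]<.3: continue
        m=r["pixels"]; p=fit(n,m,parts,z)
        v,u=np.nonzero(m); rc=cv2.minAreaRect(np.c_[u,v].astype(np.float32))
        print(q,n,round(r["conf"],2),np.round(r["pixel"]),m.sum(),p.round(4),np.round(rc[1]),round(rc[2]))
E
```

```text
top [0.40524279 0.00238891 1.51479539]
scene [ 1.3332197  -1.36002787  1.14235212]
red_post scene 0.5 [175. 310.] 168 [0.5982 0.354  0.    ] [20. 11.] 90
red_post top 0.76 [209. 145.] 243 [0.6002 0.3567 0.    ] [15. 18.] 90
red_post top 0.67 [203. 321.] 1496 [ 0.6203 -0.1292  0.    ] [43. 42.] 45
blue_post scene 0.73 [216. 254.] 3392 [ 0.5566 -0.0463  0.    ] [ 81. 116.] 36
blue_post top 0.8 [287. 152.] 253 [0.3947 0.3373 0.    ] [16. 17.] 90
bumper1 scene 0.85 [272. 190.] 330 [ 0.4966 -0.3596  0.    ] [20. 18.] 90
bumper1 scene 0.76 [280. 225.] 339 [ 0.6183 -0.3427  0.    ] [21. 18.] 83
bumper1 scene 0.74 [258. 164.] 288 [ 0.3866 -0.329   0.    ] [18. 17.] 90
bumper1 scene 0.31 [189. 338.] 289 [0.7246 0.3257 0.    ] [25. 12.] 16
bumper1 top 0.75 [278. 226.] 76 [0.4209 0.1321 0.    ] [15.  7.] 90
bumper1 top 0.74 [245. 404.] 328 [ 0.4991 -0.3586  0.    ] [21. 21.] 90
bumper1 top 0.66 [282. 392.] 319 [ 0.3895 -0.3304  0.    ] [19. 22.] 90
bumper1 top 0.64 [209. 389.] 256 [ 0.6184 -0.3409  0.    ] [18. 20.] 45
bumper1 top 0.44 [198. 217.] 364 [0.6332 0.163  0.    ] [11. 36.] 17
offcut 
[... 1240 characters left out ...]
 0.7 [239. 257.] 740 [ 0.6241 -0.1382  0.012 ] [34. 27.] 23
tray scene 0.66 [226. 223.] 1379 [ 0.4641 -0.114   0.012 ] [51. 33.] 17
tray top 0.82 [260. 314.] 2587 [ 0.4658 -0.1153  0.012 ] [55. 48.] 85
clamp_tip scene 0.75 [241. 259.] 810 [ 0.6658 -0.2069  0.09  ] [27. 36.] 90
clamp_tip scene 0.62 [180. 244.] 53 [0.4243 0.1238 0.09  ] [18.  4.] 67
clamp_tip scene 0.49 [206. 294.] 325 [0.676  0.0526 0.09  ] [17. 30.] 77
clamp_tip top 0.44 [278. 226.] 72 [0.4189 0.1264 0.09  ] [15.  7.] 90
board scene 0.85 [216. 252.] 3158 [0.5276 0.017  0.    ] [ 80. 117.] 36
board scene 0.52 [223. 275.] 649 [0.6092 0.0469 0.    ] [35. 23.] 14
glue scene 0.8 [140. 288.] 463 [0.4261 0.4728 0.    ] [41. 13.] 90
```

```bash
python3 - <<'E'
from h import *
im=grab_frame("top"); np.save("top0.npy",im)
r=lambda v,u,h,w,s: cv2.resize(im[v:v+h,u:u+w,::-1],None,fx=s,fy=s,interpolation=cv2.INTER_CUBIC)
a=r(125,185,110,160,5)[60:]; b=[r(v-15,u-15,30,30,8) for v,u in((209,146),(249,144),(285,152))]
b=np.hstack(b); b=np.hstack([b,np.zeros((240,80,3),np.uint8)])
o=np.vstack([r(175,185,58,160,5),b]); o=cv2.convertScaleAbs(o,alpha=1.5); cv2.imwrite("pics/c1.png",o); print(o.shape)
s=grab_frame("scene"); np.save("scene0.npy",s)
E
```

```text
(530, 800, 3)
```

View pics/c1.png

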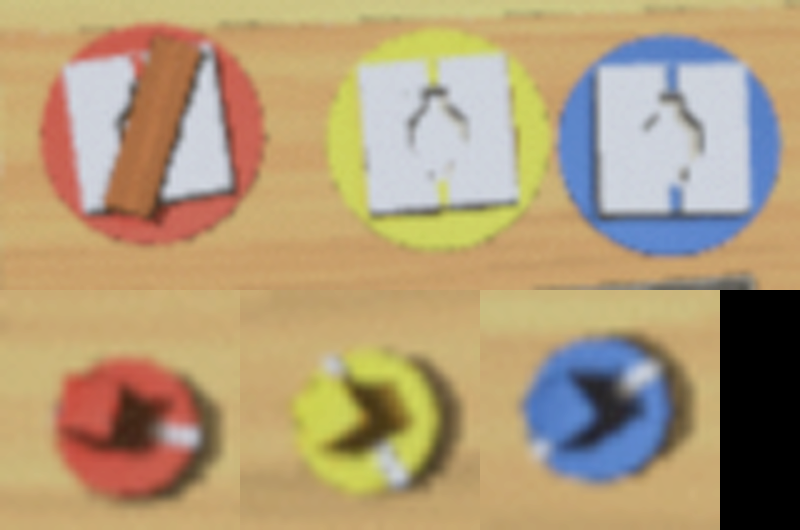

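```bash
cat >> h.py <<'E'
SEG={"red":((170,8),),"yellow":((24,36),),"blue":((100,120),)}
def colmask(im,c):
    h=cv2.cvtColor(im,cv2.COLOR_RGB2HSV); H,S,V=cv2.split(h); a,b=SEG[c][0]
    m=((H>=a)&(H<=b)) if a<b else ((H>=a)|(H<=b))
    return (m&(S>110)&(V>60)).astype(np.uint8)
def plate(im,n,c,uv,z=.013,rad=40):
    m=colmask(im,c); w=np.zeros_like(m); cv2.circle(w,tuple(int(i) for i in uv),rad,1,-1); m&=w
    k,l,s,_=cv2.connectedComponentsWithStats(m,connectivity=8)
    v,u=np.nonzero(np.isin(l,[i for i in range(1,k) if s[i,4]>25])); h=cv2.convexHull(np.c_[u,v].astype(np.int32))
    e=cv2.fitEllipse(h); return back(n,*e[0],z),e
E
python3 - <<'E'
from h import *
im=np.load("top0.npy"); sc=np.load("scene0.npy")
print(cv2.cvtColor(im,cv2.COLOR_RGB2HSV)[[187,190,190,250],[200,255,305,142]])
for c,uv,x in(("red",(214,201),(.625,.163,.013)),("yellow",(273,202),(.62,0.,.013)),("blue",(319,204),(.62,-.13,.013))):
    for n,i,r in(("top",im,26),("scene",sc,22)):
        p,e=plate(i,n,c,uv if n=="top" else proj("scene",x)[0],rad=r); print(c,n,p.round(4),np.round(e[1],1))
px=lambda u,v:(185+u/5,175+v/5)
def ang(a,b,z=.042):
    d=back("top",*px(*a),z)-back("top",*px(*b),z); return round(float(np.arctan2(d[1],d[0])),3),round(float(np.hypot(*d[:2])),4)
print("yel",ang((433,70),(443,195)),ang((359,66),(371,214)),ang((506,55),(518,203)))
print("blu",ang((671,80),(676,195)),ang((596,65),(598,215)),ang((746,63),(750,214)))
print("red",ang((64,69),(87,213)),ang((207,45),(235,190)))
print("off",ang((178,40),(132,212),.06))
E
```

```text
[[  0  51 135]
 [ 29 135 136]
 [111  18 144]
 [ 30 141 130]]
red top [0.628  0.1664 0.013 ] [43.3 44.1]
red scene [0.6286 0.1664 0.013 ] [18.2 33. ]
yellow top [0.6249 0.0028 0.013 ] [44.8 44.9]
yellow scene [0.6245 0.0039 0.013 ] [20.9 35. ]
blue top [ 0.6213 -0.1293  0.013 ] [42.3 42.9]
blue scene [ 0.6217 -0.129   0.013 ] [22.6 35.9]
yel (0.078, 0.0711) (0.083, 0.0842) (0.076, 0.0843)
blu (0.031, 0.0653) (0.005, 0.0851) (0.011, 0.0857)
red (0.173, 0.0828) (0.198, 0.084)
off (-0.246, 0.0994)
```

```bash
cat >> h.py <<'E'
def plan(wps,ofs=.155):
    "wps: (x,y,z_grasp,yaw,claw[,step_cm]) -> printed rows"
    s=state(); p=s["tool_pos"].copy(); w=s["tcp_rot"][2]; rows=[]
    for q in wps:
        x,y,z,yaw,claw=q[:5]; st=q[5] if len(q)>5 else 4.
        T=np.array([x,y,z+ofs]); dw=(yaw-w+np.pi)%(2*np.pi)-np.pi
        n=max(1,int(np.ceil(np.linalg.norm(T-p)*100/st)),int(np.ceil(abs(dw)/.12)))
        for i in range(n):
            k=n-i; d=(T-p)/k; a=dw/n
            t=np.array([np.cos(w)*d[0]+np.sin(w)*d[1],np.sin(w)*d[0]-np.cos(w)*d[1],-d[2]])*100
            t=t.round(2); rl=round(-a,3); rows.append([*map(float,t),float(rl),claw])
            t=t/100; p=p+[np.cos(w)*t[0]+np.sin(w)*t[1],np.sin(w)*t[0]-np.cos(w)*t[1],-t[2]]; w-=rl
    print("t",s["time_s"],"j6 end",round((p[1] and np.arctan2(p[1],p[0]))+np.pi/2-w,2))
    for i in range(0,len(rows),12): print("["+",".join("[%g,%g,%g,%g,%g]"%tuple(r) for r in rows[i:i+12])+"]")
E
python3 -c "
from h import *
y=np.pi-.246
plan([(.60,.19,.20,y,60),(.626,.1615,.11,y,60),(.626,.1615,.062,y,60,1.5)])"
```

```text
t 1.5 j6 end -1.07
[[-3.6,-1.57,0.38,-0.014,60],[-3.58,-1.62,0.38,-0.014,60],[-3.56,-1.68,0.38,-0.014,60],[-3.53,-1.72,0.38,-0.014,60],[-3.51,-1.77,0.38,-0.014,60],[-3.48,-1.82,0.38,-0.014,60],[-3.46,-1.87,0.38,-0.014,60],[-3.43,-1.92,0.38,-0.014,60],[-3.41,-1.97,0.39,-0.014,60],[-3.38,-2.02,0.38,-0.014,60],[-3.35,-2.06,0.39,-0.014,60],[-3.31,-2.11,0.38,-0.014,60]]
[[-3.29,-2.16,0.39,-0.014,60],[-1.07,-0.71,3,0.001,60],[-1.07,-0.71,3,0.001,60],[-1.07,-0.72,3,0.001,60],[-0,0,1.2,0,60],[-0,0,1.2,0,60],[-0,0,1.2,0,60],[-0,0,1.2,0,60]]
```

>>> apply_moves([
  [-3.6, -1.6, 0.4, -0.014, 60],
  [-3.6, -1.6, 0.4, -0.014, 60],
  [-3.6, -1.7, 0.4, -0.014, 60],
  [-3.5, -1.7, 0.4, -0.014, 60],
  [-3.5, -1.8, 0.4, -0.014, 60],
  [-3.5, -1.8, 0.4, -0.014, 60],
  [-3.5, -1.9, 0.4, -0.014, 60],
  [-3.4, -1.9, 0.4, -0.014, 60],
  [-3.4, -2, 0.4, -0.014, 60],
  [-3.4, -2, 0.4, -0.014, 60],
  [-3.3, -2.1, 0.4, -0.014, 60],
  [-3.3, -2.1, 0.4, -0.014, 60],
])

```text
time_s: 2.5
tool_pos: [0.5745, 0.2168, 0.3567]
tcp_rot: [3.141, 0.0, 2.885]
ft_force: [0.9, 1.4, -0.6]
opening: 0.0512
finger_force: 0.0
```

```bash
python3 -c "
from h import *
y=np.pi-.246
plan([(.626,.1615,.11,y,60),(.626,.1615,.064,y,60,1.5)])"
```

```text
t 2.5 j6 end -1.07
[[-2.13,-1.35,3.06,-0.003,60],[-2.13,-1.35,3.05,-0.003,60],[-2.12,-1.36,3.06,-0.003,60],[0,-0,1.15,-0,60],[0,-0,1.15,-0,60],[0,-0,1.15,-0,60],[0,-0,1.15,-0,60]]
```

>>> apply_moves([
  [-2.1, -1.35, 3, -0.004, 60],
  [-2.1, -1.35, 3, -0.003, 60],
  [-2.1, -1.35, 3, 0, 60],
  [0, 0, 1.5, 0, 60],
  [0, 0, 1, 0, 60],
  [0, 0, 0, 0, 60],
  [0, 0, 0, 0, 60],
])

```text
time_s: 3.08
tool_pos: [0.624, 0.164, 0.2416]
tcp_rot: [-3.141, -0.001, 2.892]
ft_force: [-0.2, 0.0, -0.5]
opening: 0.0511
finger_force: 0.0
```

```bash
python3 -c "
from h import *
y=np.pi-.246
plan([(.626,.1615,.063,y,60,1.5)])"
```

```text
t 3.0833 j6 end -1.07
[[-0.13,-0.09,1.18,-0.002,60],[-0.13,-0.1,1.18,-0.002,60]]
```

>>> apply_moves([
  [-0.2, -0.2, 1.2, -0.004, 60],
  [0, 0, 1.2, 0, 60],
  [0, 0, 0, 0, 60],
  [0, 0, 0, 0, 0],
  [0, 0, 0, 0, 0],
  [0, 0, 0, 0, 0],
  [0, 0, 0, 0, 0],
  [0, 0, 0, 0, 0],
], grip_force=35)

```text
time_s: 3.75
tool_pos: [0.6258, 0.1611, 0.2181]
tcp_rot: [3.141, 0.001, 2.896]
ft_force: [-0.6, 0.2, -0.6]
opening: 0.0273
finger_force: 34.1
```

>>> apply_moves([
  [0, 0, 0, 0, 0],
  [0, 0, -1, 0, 0],
  [0, 0, -2, 0, 0],
  [0, 0, -3, 0, 0],
  [0, 0, -3, 0, 0],
  [0, 0, 0, 0, 0],
  [0, 0, 0, 0, 0],
])

```text
time_s: 4.33
tool_pos: [0.627, 0.1613, 0.3116]
tcp_rot: [3.139, 0.006, 2.896]
ft_force: [0.7, 0.3, -0.4]
opening: 0.0274
finger_force: 34.2
```

```bash
python3 -c "
from h import *
y=np.pi+.05
plan([(.465,-.115,.14,y,0),(.465,-.115,.046,y,0,3)])"
```

```text
t 4.3333 j6 end -1.86
[[1,-3.42,0.18,-0.033,0],[1.11,-3.38,0.18,-0.033,0],[1.22,-3.34,0.19,-0.033,0],[1.33,-3.3,0.18,-0.033,0],[1.44,-3.25,0.19,-0.033,0],[1.55,-3.21,0.18,-0.033,0],[1.65,-3.15,0.19,-0.033,0],[1.76,-3.1,0.18,-0.033,0],[1.85,-3.03,0.19,-0.033,0],[0,-0,2.35,0,0],[0,-0,2.35,0,0],[0,-0,2.35,0,0]]
[[0,-0,2.35,0,0]]
```

>>> apply_moves([
  [1, -3.4, 0.2, -0.033, 0],
  [1.1, -3.4, 0.2, -0.033, 0],
  [1.2, -3.3, 0.2, -0.033, 0],
  [1.3, -3.3, 0.2, -0.033, 0],
  [1.4, -3.3, 0.2, -0.033, 0],
  [1.6, -3.2, 0.2, -0.033, 0],
  [1.7, -3.2, 0.2, -0.033, 0],
  [1.8, -3.1, 0.2, -0.033, 0],
  [1.9, -3, 0.2, -0.033, 0],
  [0, 0, 1, 0, 0],
  [0, 0, 3, 0, 0],
  [0, 0, 3, 0, 0],
])

```text
time_s: 5.33
tool_pos: [0.463, -0.1163, 0.2196]
tcp_rot: [-3.141, 0.003, -3.093]
ft_force: [0.8, -0.3, -0.7]
opening: 0.0274
finger_force: 34.3
```

>>> apply_moves([
  [0, 0, 1.4, 0, 0],
  [0, 0, 1, 0, 0],
  [0, 0, 0, 0, 0],
  [0, 0, 0, 0, 0],
])

```text
time_s: 5.67
tool_pos: [0.4627, -0.1151, 0.1949]
tcp_rot: [3.141, -0.001, -3.09]
ft_force: [0.9, 0.2, -0.7]
opening: 0.0275
finger_force: 35.3
```

```bash
python3 -c "
from h import *
plan([(.465,-.115,.0405,np.pi+.05,0,3)])"
```

```text
t 5.6667 j6 end 4.42
[[-0.23,-0,-0.06,0.001,0]]
```

>>> apply_moves([
  [0, 0, 0, 0, 55],
  [0, 0, 0, 0, 55],
  [0, 0, 0, 0, 55],
  [0, 0, 0, 0, 55],
  [0, 0, -1, 0, 55],
  [0, 0, -3, 0, 55],
  [0, 0, -4, 0, 55],
  [0, 0, -4, 0, 55],
  [0, 0, -4, 0, 60],
  [0, 0, 0, 0, 60],
])

```text
time_s: 6.5
tool_pos: [0.4661, -0.1166, 0.3654]
tcp_rot: [-3.135, 0.017, -3.09]
ft_force: [2.3, -0.9, 0.9]
opening: 0.0515
finger_force: 0.0
```

```bash
python3 - <<'E'
from h import *
im=grab_frame("top"); np.save("top1.npy",im)
POSTuv={}
for c,uv in(("red",(146,209)),("yellow",(144,249)),("blue",(152,286))):
    for n in C:
        i=im if n=="top" else grab_frame(n)
        g={"red":(.599,.356,.03),"yellow":(.491,.363,.03),"blue":(.395,.337,.03)}[c]
        m=colmask(i,c); w=np.zeros_like(m); cv2.circle(w,tuple(int(t) for t in proj(n,g)[0]),16,1,-1); m&=w
        m=cv2.morphologyEx(m,cv2.MORPH_CLOSE,np.ones((5,5)))
        print(c,n,m.sum(),fit(n,m,POST,0).round(4))
plan([(.600,.356,.15,1.47,60)])
E
```

```text
red scene 122 [0.5949 0.3709 0.    ]
red top 239 [0.599  0.3574 0.    ]
yellow scene 102 [0.477  0.3804 0.    ]
yellow top 264 [0.4888 0.3602 0.    ]
blue scene 85 [0.39   0.3438 0.    ]
blue top 210 [0.3928 0.3381 0.    ]
t 6.7 j6 end 6.92
[[-1.08,3.09,0.34,0.115,60],[-0.72,3.19,0.34,0.115,60],[-0.35,3.26,0.33,0.115,60],[0.03,3.27,0.34,0.115,60],[0.41,3.25,0.33,0.115,60],[0.78,3.18,0.34,0.115,60],[1.13,3.07,0.33,0.115,60],[1.48,2.92,0.34,0.115,60],[1.8,2.73,0.33,0.115,60],[2.11,2.51,0.34,0.115,60],[2.38,2.25,0.33,0.115,60],[2.62,1.96,0.34,0.115,60]]
[[2.83,1.64,0.33,0.115,60],[3,1.31,0.34,0.115,60],[3.13,0.95,0.33,0.115,60]]
```

>>> apply_moves([
  [-1.1, 3.1, 0.3, 0.115, 60],
  [-0.7, 3.2, 0.3, 0.115, 60],
  [-0.35, 3.25, 0.3, 0.115, 60],
  [0, 3.25, 0.3, 0.115, 60],
  [0.4, 3.25, 0.3, 0.115, 60],
  [0.8, 3.2, 0.3, 0.115, 60],
  [1.1, 3.1, 0.3, 0.115, 60],
  [1.5, 2.9, 0.3, 0.115, 60],
  [1.8, 2.75, 0.3, 0.115, 60],
  [2.1, 2.5, 0.3, 0.115, 60],
  [2.4, 2.25, 0.3, 0.115, 60],
  [2.6, 2, 0.3, 0.115, 60],
])

```text
time_s: 7.7
tool_pos: [0.5729, 0.2629, 0.3164]
tcp_rot: [-3.136, 0.001, 1.808]
ft_force: [-0.0, -0.0, -0.7]
opening: 0.0511
finger_force: 0.0
```

>>> apply_moves([
  [2.8, 1.7, 0.3, 0.115, 60],
  [3, 1.3, 0.3, 0.115, 60],
  [3.1, 1, 0.3, 0.115, 60],
  [0, 0, 1, 0, 60],
  [0, 0, 0, 0, 60],
  [0, 0, 0, 0, 60],
])

```text
time_s: 8.2
tool_pos: [0.6009, 0.3547, 0.2969]
tcp_rot: [-3.136, 0.004, 1.47]
ft_force: [0.0, -0.6, -0.7]
opening: 0.051
finger_force: 0.0
```

```bash
python3 -c "
from h import *
plan([(.5995,.357,.062,1.47,60,2.5)])"
```

```text
t 8.2 j6 end 0.64
[[0.05,-0.04,2,-0,60],[0.05,-0.04,2,-0,60],[0.06,-0.04,2,-0,60],[0.05,-0.04,1.99,-0,60]]
```

>>> apply_moves([
  [0.2, -0.15, 2, 0, 60],
  [0, 0, 2, 0, 60],
  [0, 0, 2, 0, 60],
  [0, 0, 2, 0, 60],
  [0, 0, 0, 0, 60],
  [0, 0, 0, 0, 0],
  [0, 0, 0, 0, 0],
  [0, 0, 0, 0, 0],
  [0, 0, 0, 0, 0],
  [0, 0, 0, 0, 0],
  [0, 0, 0, 0, 0],
  [0, 0, 0, 0, 0],
], grip_force=40)

```text
time_s: 9.2
tool_pos: [0.6018, 0.3578, 0.2224]
tcp_rot: [3.139, -0.001, 1.469]
ft_force: [0.4, -1.0, 4.6]
opening: 0.0195
finger_force: 42.2
```

>>> apply_moves([
  [0, 0, 0, 0, 50],
  [0, 0, 0, 0, 60],
  [0, 0, 0, 0, 60],
  [0, 0, 0, 0, 60],
])

```text
time_s: 9.53
tool_pos: [0.6007, 0.3576, 0.2201]
tcp_rot: [-3.141, 0.0, 1.468]
ft_force: [-0.5, 0.1, 0.1]
opening: 0.0512
finger_force: 0.0
```

>>> apply_moves([
  [0, 0, 0, -0.12, 60],
  [0, 0, 0, -0.12, 60],
  [0, 0, 0, -0.12, 60],
  [0, 0, 0, -0.12, 60],
  [0, 0, 0, -0.12, 60],
  [0, 0, 0, -0.12, 60],
  [0, 0, 0, -0.12, 60],
  [0, 0, 0, -0.12, 60],
  [0, 0, 0, -0.12, 60],
  [0, 0, 0, -0.12, 60],
  [0, 0, 0, -0.12, 60],
  [0, 0, 0, -0.12, 60],
])

```text
time_s: 10.53
tool_pos: [0.6008, 0.3576, 0.2202]
tcp_rot: [-3.141, -0.001, 2.914]
ft_force: [-0.5, -0.5, -0.6]
opening: 0.0513
finger_force: 0.0
```

>>> apply_moves([
  [0, 0, 0, -0.12, 60],
  [0, 0, 0, -0.01, 60],
  [0, 0, 0, 0, 60],
  [0, 0, 0, 0, 0],
  [0, 0, 0, 0, 0],
  [0, 0, 0, 0, 0],
  [0, 0, 0, 0, 0],
  [0, 0, 0, 0, 0],
  [0, 0, 0, 0, 0],
  [0, 0, 0, 0, 0],
], grip_force=60)

```text
time_s: 11.37
tool_pos: [0.601, 0.3576, 0.2207]
tcp_rot: [-3.142, -0.0, 3.038]
ft_force: [-0.5, 0.4, 1.0]
opening: 0.0192
finger_force: 58.5
```

>>> apply_moves([
  [0, 0, -1, 0, 0],
  [0, 0, -3, 0, 0],
  [0, 0, -3, 0, 0],
  [0, 0, 0, 0, 0],
  [0, 0, 0, 0, 0],
])

```text
time_s: 11.78
tool_pos: [0.6022, 0.3582, 0.2941]
tcp_rot: [3.138, 0.005, 3.038]
ft_force: [-0.1, -0.1, -2.9]
opening: 0.0191
finger_force: 59.0
```

```bash
python3 -c "
from h import *
plan([(.628,.1665,.13,1.756,0,2.5)])"
```

```text
t 11.7833 j6 end 0.08
[[-0.41,-1.71,0.08,0.117,0],[-0.61,-1.65,0.08,0.117,0],[-0.8,-1.57,0.08,0.117,0],[-0.98,-1.46,0.08,0.117,0],[-1.14,-1.34,0.08,0.117,0],[-1.29,-1.2,0.08,0.117,0],[-1.42,-1.04,0.09,0.117,0],[-1.53,-0.86,0.08,0.117,0],[-1.62,-0.68,0.09,0.117,0],[-1.69,-0.49,0.08,0.117,0],[-1.73,-0.28,0.09,0.117,0]]
```

>>> apply_moves([
  [-0.4, -1.7, 0, 0.117, 0],
  [-0.6, -1.65, 0, 0.117, 0],
  [-0.8, -1.6, 0, 0.117, 0],
  [-1, -1.5, 0, 0.117, 0],
  [-1.15, -1.35, 0, 0.117, 0],
  [-1.3, -1.2, 0, 0.117, 0],
  [-1.4, -1.05, 0, 0.117, 0],
  [-1.5, -0.85, 0, 0.117, 0],
  [-1.6, -0.7, 0, 0.117, 0],
  [-1.7, -0.5, 0, 0.117, 0],
  [-1.7, -0.3, 0, 0.117, 0],
])

```text
time_s: 12.7
tool_pos: [0.6247, 0.1645, 0.2882]
tcp_rot: [-3.137, 0.0, 1.746]
ft_force: [0.3, -1.2, -1.4]
opening: 0.0191
finger_force: 59.1
```

>>> apply_moves([
  [0, 0, 0, 0, 0],
  [0, 0, 0, 0, 0],
  [0, 0, 0, 0, 0],
])

```text
time_s: 12.95
tool_pos: [0.6252, 0.1658, 0.2892]
tcp_rot: [-3.139, -0.001, 1.752]
ft_force: [-0.6, -0.5, -2.4]
opening: 0.0194
finger_force: 59.1
```

```bash
python3 - <<'E'
from h import *
im=grab_frame("top"); sc=grab_frame("scene"); np.save("top2.npy",im); s=state(); print(s["tool_pos"],s["tcp_rot"])
p=s["tool_pos"]-[0,0,.2207]; print("foot",p)
def crop(i,n,q,h,w,k):
    u,v=proj(n,q)[0].astype(int); return cv2.resize(i[v-h:v+h,u-w:u+w,::-1],None,fx=k,fy=k,interpolation=cv2.INTER_CUBIC)
o=im.copy()
a=crop(im,"top",[.625,.166,.04],35,50,8)
b=crop(sc,"scene",[.625,.166,.08],35,50,8)
t=crop(im,"top",[.465,-.115,.03],35,50,4); f=np.zeros((600,800,3),np.uint8)
cv2.imwrite("pics/c2.png",cv2.convertScaleAbs(np.hstack([cv2.resize(a,(400,280)),cv2.resize(b,(400,280))]),alpha=1.4))
o=cv2.convertScaleAbs(np.vstack([np.hstack([cv2.resize(a,(400,280)),cv2.resize(b,(400,280))]),np.hstack([t,np.zeros((280,400,3),np.uint8)])]),alpha=1.4)
cv2.imwrite("pics/c3.png",o)
plan([(.628,.1665,.13,1.756,0)])
E
```

```text
[0.62540414 0.1663924  0.28992879] [-3.14031902e+00 -3.50332948e-04  1.75289135e+00]
foot [0.62540414 0.1663924  0.06922879]
t 13.05 j6 end 0.07
[[-0.04,0.26,0.49,-0.003,0]]
```

View pics/c3.png

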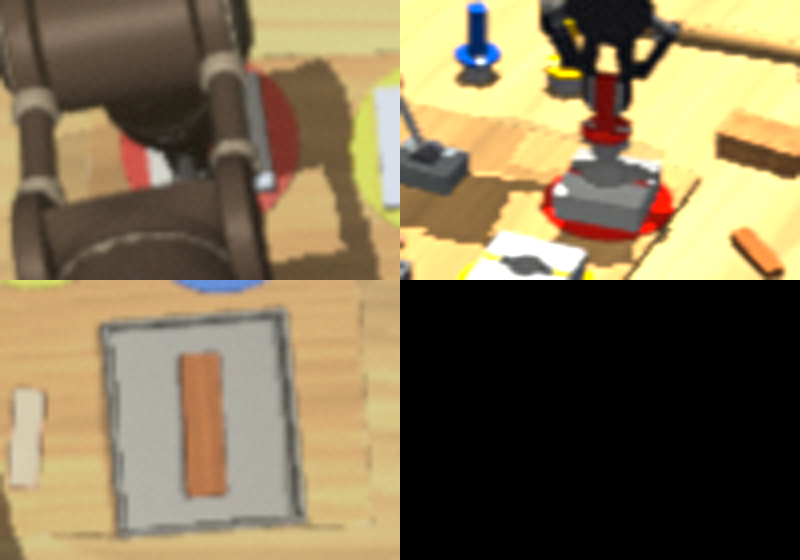

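>>> apply_moves([
  [0, 0.27, 0, -0.003, 0],
  [0, 0, 1, 0, 0],
  [0, 0, 1, 0, 0],
  [0, 0, 0.3, 0, 0],
  [0, 0, 0, 0, 0],
  [0, 0, 0, 0, 0],
  [0, 0, 0, 0, 0],
])

```text
time_s: 13.63
tool_pos: [0.6286, 0.1662, 0.2676]
tcp_rot: [-3.142, -0.0, 1.754]
ft_force: [-0.2, 0.1, -1.5]
opening: 0.0192
finger_force: 59.0
```

```bash
python3 - <<'E'
from h import *
plan([(.628,.1665,.1,1.756,0)])
sc=grab_frame("scene"); u,v=proj("scene",[.625,.166,.07])[0].astype(int)
cv2.imwrite("pics/c4.png",cv2.convertScaleAbs(cv2.resize(sc[v-25:v+25,u-33:u+33,::-1],(792,600),interpolation=cv2.INTER_CUBIC),alpha=1.2))
print(u-33,v-25)
s=state(); z=s["tool_pos"][2]-.2207
print("proj axis post", proj("scene",[[s["tool_pos"][0],s["tool_pos"][1],z+q] for q in(0,.027,.05)]), "mouth",proj("scene",[.628,.1665,.042]), "plate c",proj("scene",[.628,.1665,.013]))
E
```

```text
t 13.6333 j6 end 0.07
[[0.04,-0.05,1.26,-0.002,0]]
263 165
proj axis post [[297.66444607 196.09356686]
 [297.81736006 190.10492772]
 [297.94946935 184.93107195]] mouth [[297.49800762 197.16154423]] plate c [[297.33793509 203.47435509]]
```

View pics/c4.png

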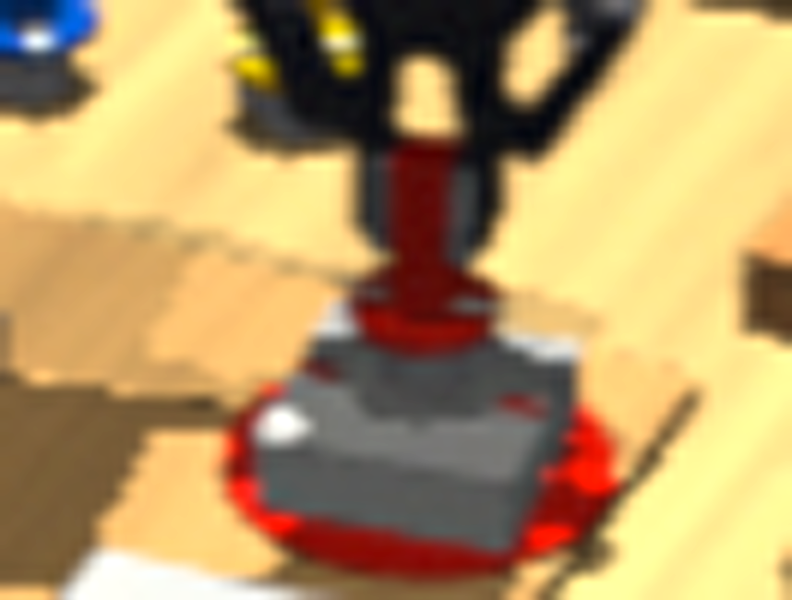

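>>> apply_moves([
  [0, -0.05, 0.3, 0, 0],
  [0, 0, 0.3, 0, 0],
  [0, 0, 0.2, 0, 0],
  [0, 0, 0.2, 0, 0],
  [0, 0, 0, 0, 0],
  [0, 0, 0, 0, 0],
])

```text
time_s: 14.18
tool_pos: [0.6279, 0.166, 0.2574]
tcp_rot: [-3.141, -0.0, 1.754]
ft_force: [1.0, 0.3, -2.6]
opening: 0.0195
finger_force: 59.0
```

>>> apply_moves([
  [0, 0, 0.3, 0, 0],
  [0, 0, 0.3, 0, 0],
  [0, 0, 0.2, 0, 0],
  [0, 0, 0, 0, 0],
  [0, 0, 0, 0, 0],
])

```text
time_s: 14.6
tool_pos: [0.6279, 0.166, 0.2493]
tcp_rot: [-3.141, 0.0, 1.754]
ft_force: [0.5, 0.1, -2.8]
opening: 0.0191
finger_force: 59.2
```

>>> apply_moves([
  [0, 0, 0.4, 0, 0],
  [0, 0, 0.4, 0, 0],
  [0, 0, 0.2, 0, 0],
  [0, 0, 0.1, 0, 0],
  [0, 0, 0.1, 0, 0],
  [0, 0, 0, 0, 0],
  [0, 0, 0, 0, 0],
])

```text
time_s: 15.18
tool_pos: [0.628, 0.166, 0.2386]
tcp_rot: [-3.141, 0.0, 1.754]
ft_force: [-3.5, -1.1, 5.3]
opening: 0.0195
finger_force: 60.0
```

>>> apply_moves([
  [0, 0, 0, 0, 30],
  [0, 0, 0, 0, 60],
  [0, 0, 0, 0, 60],
  [0, 0, 0, 0, 60],
  [0, 0, -1, 0, 60],
  [0, 0, -3, 0, 60],
  [0, 0, -4, 0, 60],
  [0, 0, -1, 0, 60],
  [0, 0, 0, 0, 60],
  [0, 0, 0, 0, 60],
])

```text
time_s: 16.02
tool_pos: [0.6284, 0.1661, 0.3293]
tcp_rot: [3.139, -0.0, 1.754]
ft_force: [0.3, -0.9, 0.0]
opening: 0.0514
finger_force: 0.0
```

```bash
python3 -c "
from h import *
plan([(.4895,.3615,.14,.53,60)])"
```

```text
t 16.0167 j6 end 1.67
[[1.98,-0.92,0.31,0.111,60],[1.86,-1.13,0.31,0.111,60],[1.73,-1.33,0.31,0.111,60],[1.57,-1.51,0.31,0.111,60],[1.39,-1.68,0.31,0.111,60],[1.2,-1.82,0.31,0.111,60],[0.99,-1.94,0.31,0.111,60],[0.76,-2.04,0.31,0.111,60],[0.54,-2.11,0.32,0.111,60],[0.3,-2.16,0.31,0.111,60],[0.05,-2.17,0.32,0.111,60]]
```

>>> apply_moves([
  [2, -0.9, 0, 0.111, 60],
  [1.85, -1.15, 0, 0.111, 60],
  [1.75, -1.35, 0, 0.111, 60],
  [1.55, -1.5, 0, 0.111, 60],
  [1.4, -1.7, 0.5, 0.111, 60],
  [1.2, -1.8, 0.5, 0.111, 60],
  [1, -1.95, 0.5, 0.111, 60],
  [0.75, -2.05, 0.5, 0.111, 60],
  [0.55, -2.1, 0.5, 0.111, 60],
  [0.3, -2.15, 0.5, 0.111, 60],
  [0.05, -2.15, 0.5, 0.111, 60],
])

```text
time_s: 16.93
tool_pos: [0.4874, 0.3616, 0.2899]
tcp_rot: [3.141, 0.005, 0.528]
ft_force: [0.8, 0.5, -0.4]
opening: 0.051
finger_force: 0.0
```

>>> apply_moves([
  [0, 0, 0, 0, 60],
  [0, 0, 0, 0, 60],
  [0, 0, 0, 0, 60],
])

```text
time_s: 17.18
tool_pos: [0.4888, 0.3609, 0.2912]
tcp_rot: [3.141, 0.003, 0.535]
ft_force: [0.5, -0.3, 0.6]
opening: 0.0513
finger_force: 0.0
```

```bash
python3 -c "
from h import *
plan([(.4895,.3615,.064,.53,60,2.5)])"
```

```text
t 17.1833 j6 end 1.68
[[0.03,-0.01,2.41,0.002,60],[0.03,-0,2.41,0.002,60],[0.03,-0.01,2.4,0.002,60]]
```

>>> apply_moves([
  [0.1, 0, 2.3, 0.004, 60],
  [0, 0, 2.4, 0, 60],
  [0, 0, 2.35, 0, 60],
  [0, 0, 0, 0, 60],
  [0, 0, 0, 0, 0],
  [0, 0, 0, 0, 0],
  [0, 0, 0, 0, 0],
  [0, 0, 0, 0, 0],
  [0, 0, 0, 0, 0],
  [0, 0, 0, 0, 0],
  [0, 0, 0, 0, 0],
], grip_force=40)

```text
time_s: 18.1
tool_pos: [0.4909, 0.3624, 0.2239]
tcp_rot: [3.141, -0.003, 0.53]
ft_force: [0.2, -0.4, 5.8]
opening: 0.0195
finger_force: 40.8
```

>>> apply_moves([
  [0, 0, 0, 0, 50],
  [0, 0, 0, 0, 60],
  [0, 0, 0, 0, 60],
  [0, 0, 0, 0, 60],
])

```text
time_s: 18.43
tool_pos: [0.4896, 0.3619, 0.2216]
tcp_rot: [-3.141, 0.001, 0.529]
ft_force: [-0.1, -0.1, -0.2]
opening: 0.0514
finger_force: 0.0
```

>>> apply_moves([
  [0, 0, 0, -0.12, 60],
  [0, 0, 0, -0.12, 60],
  [0, 0, 0, -0.12, 60],
  [0, 0, 0, -0.12, 60],
  [0, 0, 0, -0.12, 60],
  [0, 0, 0, -0.12, 60],
  [0, 0, 0, -0.12, 60],
  [0, 0, 0, -0.12, 60],
  [0, 0, 0, -0.12, 60],
  [0, 0, 0, -0.12, 60],
  [0, 0, 0, -0.12, 60],
  [0, 0, 0, -0.12, 60],
])

```text
time_s: 19.43
tool_pos: [0.4897, 0.3619, 0.2217]
tcp_rot: [-3.141, 0.0, 1.975]
ft_force: [0.1, 0.2, -0.8]
opening: 0.051
finger_force: 0.0
```

>>> apply_moves([
  [0, 0, 0, -0.12, 60],
  [0, 0, 0, -0.01, 60],
  [0, 0, 0, 0, 60],
  [0, 0, 0, 0, 0],
  [0, 0, 0, 0, 0],
  [0, 0, 0, 0, 0],
  [0, 0, 0, 0, 0],
  [0, 0, 0, 0, 0],
  [0, 0, 0, 0, 0],
  [0, 0, 0, 0, 0],
], grip_force=60)

```text
time_s: 20.27
tool_pos: [0.49, 0.362, 0.2221]
tcp_rot: [-3.141, -0.0, 2.099]
ft_force: [0.6, -0.0, -0.0]
opening: 0.0194
finger_force: 59.4
```

>>> apply_moves([
  [0, 0, -1, 0, 0],
  [0, 0, -3, 0, 0],
  [0, 0, -3, 0, 0],
  [0, 0, 0, 0, 0],
  [0, 0, 0, 0, 0],
])

```text
time_s: 20.68
tool_pos: [0.491, 0.3626, 0.2952]
tcp_rot: [3.136, -0.0, 2.099]
ft_force: [0.5, -0.7, -2.7]
opening: 0.0191
finger_force: 59.5
```

```bash
python3 - <<'E'
from h import *
im=grab_frame("top")
for c,uv in(("yellow",(273,202)),("blue",(319,204))):
    for n in C: 
        i=im if n=="top" else grab_frame(n)
        p,e=plate(i,n,c,uv if n=="top" else proj("scene",{"yellow":(.62,0.,.013),"blue":(.62,-.13,.013)}[c])[0],rad=26 if n=="top" else 22); print(c,n,p.round(4))
plan([(.6248,.0030,.13,1.65,0,3)])
E
```

```text
yellow scene [0.6246 0.0049 0.013 ]
yellow top [0.6249 0.0028 0.013 ]
blue scene [ 0.6217 -0.129   0.013 ]
blue top [ 0.6213 -0.1294  0.013 ]
t 20.8333 j6 end -0.07
[[-2.91,-0.49,0.04,0.035,0],[-2.92,-0.39,0.04,0.035,0],[-2.93,-0.28,0.04,0.035,0],[-2.94,-0.18,0.04,0.035,0],[-2.95,-0.08,0.05,0.035,0],[-2.95,0.02,0.04,0.035,0],[-2.94,0.13,0.05,0.035,0],[-2.94,0.23,0.04,0.035,0],[-2.93,0.33,0.05,0.035,0],[-2.92,0.44,0.04,0.035,0],[-2.9,0.54,0.05,0.035,0],[-2.88,0.64,0.04,0.035,0]]
[[-2.85,0.74,0.05,0.035,0]]
```

>>> apply_moves([
  [-2.9, -0.5, -0.8, 0.035, 0],
  [-2.9, -0.4, -0.8, 0.035, 0],
  [-2.9, -0.3, -0.8, 0.035, 0],
  [-2.9, -0.2, -0.8, 0.035, 0],
  [-2.95, -0.1, 0, 0.035, 0],
  [-2.95, 0, 0, 0.035, 0],
  [-2.95, 0.1, 0, 0.035, 0],
  [-2.95, 0.2, 0, 0.035, 0],
  [-2.95, 0.35, 0, 0.035, 0],
  [-2.9, 0.45, 0, 0.035, 0],
  [-2.9, 0.55, 0, 0.035, 0],
  [-2.9, 0.65, 0, 0.035, 0],
])

```text
time_s: 21.83
tool_pos: [0.6133, 0.0297, 0.3218]
tcp_rot: [-3.137, -0.001, 1.677]
ft_force: [0.5, 0.6, -1.9]
opening: 0.0192
finger_force: 59.3
```

>>> apply_moves([
  [-2.9, 0.75, 0, 0.035, 0],
  [0, 0, 1, 0, 0],
  [0, 0, 2.2, 0, 0],
  [0, 0, 0, 0, 0],
  [0, 0, 0, 0, 0],
  [0, 0, 0, 0, 0],
  [0, 0, 0, 0, 0],
])

```text
time_s: 22.42
tool_pos: [0.6247, 0.0037, 0.2927]
tcp_rot: [3.141, 0.0, 1.645]
ft_force: [0.2, 0.4, -1.6]
opening: 0.0198
finger_force: 59.1
```

```bash
python3 -c "
from h import *
plan([(.6248,.0032,.1135,1.65,0,3)])"
```

```text
t 22.4167 j6 end -0.07
[[-0.05,0,2.42,-0.005,0]]
```

>>> apply_moves([
  [-0.05, 0, 1, -0.005, 0],
  [0, 0, 1, 0, 0],
  [0, 0, 0.4, 0, 0],
  [0, 0, 0, 0, 0],
  [0, 0, 0.3, 0, 0],
  [0, 0, 0.3, 0, 0],
  [0, 0, 0.2, 0, 0],
  [0, 0, 0.1, 0, 0],
  [0, 0, 0, 0, 0],
  [0, 0, 0, 0, 0],
])

```text
time_s: 23.25
tool_pos: [0.6247, 0.0026, 0.2593]
tcp_rot: [3.141, -0.0, 1.649]
ft_force: [0.5, -0.1, -1.7]
opening: 0.0194
finger_force: 59.3
```

Foot at 0.037, in the hole with no force. Continue.

>>> apply_moves([
  [0, 0, 0.3, 0, 0],
  [0, 0, 0.3, 0, 0],
  [0, 0, 0.2, 0, 0],
  [0, 0, 0, 0, 0],
  [0, 0, 0, 0, 0],
])

```text
time_s: 23.67
tool_pos: [0.6244, 0.0026, 0.2508]
tcp_rot: [-3.141, -0.0, 1.649]
ft_force: [-0.8, 0.6, -1.2]
opening: 0.0195
finger_force: 59.3
```

>>> apply_moves([
  [0, 0, 0.4, 0, 0],
  [0, 0, 0.4, 0, 0],
  [0, 0, 0.2, 0, 0],
  [0, 0, 0.1, 0, 0],
  [0, 0, 0.1, 0, 0],
  [0, 0, 0, 0, 0],
  [0, 0, 0, 0, 0],
])

```text
time_s: 24.25
tool_pos: [0.6244, 0.0026, 0.2401]
tcp_rot: [-3.14, -0.0, 1.649]
ft_force: [-3.9, -0.2, 5.4]
opening: 0.019
finger_force: 60.1
```

>>> apply_moves([
  [0, 0, 0, 0, 30],
  [0, 0, 0, 0, 60],
  [0, 0, 0, 0, 60],
  [0, 0, 0, 0, 60],
  [0, 0, -1, 0, 60],
  [0, 0, -3, 0, 60],
  [0, 0, -4, 0, 60],
  [0, 0, -1, 0, 60],
  [0, 0, 0, 0, 60],
  [0, 0, 0, 0, 60],
])

```text
time_s: 25.08
tool_pos: [0.625, 0.0026, 0.3307]
tcp_rot: [3.139, 0.0, 1.649]
ft_force: [-0.9, -0.4, -0.3]
opening: 0.0511
finger_force: 0.0
```

```bash
python3 -c "
from h import *
plan([(.394,.3375,.17,2.19,60,3.6)])"
```

```text
t 25.0833 j6 end 0.09
[[2.93,-1.7,0.05,-0.045,60],[3.01,-1.57,0.05,-0.045,60],[3.07,-1.43,0.05,-0.045,60],[3.14,-1.29,0.05,-0.045,60],[3.19,-1.15,0.05,-0.045,60],[3.24,-1,0.05,-0.045,60],[3.28,-0.85,0.04,-0.045,60],[3.32,-0.71,0.05,-0.045,60],[3.34,-0.56,0.04,-0.045,60],[3.36,-0.4,0.05,-0.045,60],[3.38,-0.26,0.04,-0.045,60],[3.39,-0.1,0.05,-0.045,60]]
```

>>> apply_moves([
  [2.9, -1.7, 0, -0.045, 60],
  [3, -1.55, 0, -0.045, 60],
  [3.1, -1.45, 0, -0.045, 60],
  [3.15, -1.3, 0, -0.045, 60],
  [3.2, -1.15, 0, -0.045, 60],
  [3.25, -1, 0, -0.045, 60],
  [3.3, -0.85, 0, -0.045, 60],
  [3.3, -0.7, 0.5, -0.045, 60],
  [3.35, -0.55, 0.5, -0.045, 60],
  [3.35, -0.4, 0.5, -0.045, 60],
  [3.4, -0.25, 1, -0.045, 60],
  [3.4, -0.1, 1.5, -0.045, 60],
])

```text
time_s: 26.08
tool_pos: [0.3921, 0.3389, 0.2881]
tcp_rot: [-3.141, 0.0, 2.191]
ft_force: [0.1, 0.9, 0.5]
opening: 0.0511
finger_force: 0.0
```

>>> apply_moves([
  [0, 0, 0, 0, 60],
  [0, 0, 0, 0, 60],
  [0, 0, 0, 0, 60],
])

```text
time_s: 26.33
tool_pos: [0.393, 0.3376, 0.2878]
tcp_rot: [-3.139, 0.001, 2.19]
ft_force: [0.1, -0.3, -0.6]
opening: 0.0511
finger_force: 0.0
```

```bash
python3 -c "
from h import *
plan([(.394,.3375,.0657,2.19,60,2.5)])"
```

```text
t 26.3333 j6 end 0.09
[[-0.02,0.03,2.24,-0,60],[-0.02,0.02,2.24,-0,60],[-0.02,0.03,2.23,-0,60]]
```

>>> apply_moves([
  [-0.05, 0.1, 2.2, 0, 60],
  [0, 0, 2.25, 0, 60],
  [0, 0, 2.25, 0, 60],
  [0, 0, 0, 0, 60],
  [0, 0, 0, 0, 0],
  [0, 0, 0, 0, 0],
  [0, 0, 0, 0, 0],
  [0, 0, 0, 0, 0],
  [0, 0, 0, 0, 0],
  [0, 0, 0, 0, 0],
  [0, 0, 0, 0, 0],
], grip_force=40)

```text
time_s: 27.25
tool_pos: [0.3956, 0.3385, 0.2236]
tcp_rot: [3.139, 0.001, 2.19]
ft_force: [1.2, -3.3, 6.7]
opening: 0.0196
finger_force: 42.4
```

>>> apply_moves([
  [0, 0, 0, 0, 50],
  [0, 0, 0, 0, 60],
  [0, 0, 0, 0, 60],
  [0, 0, 0, 0, 60],
])

```text
time_s: 27.58
tool_pos: [0.3943, 0.3382, 0.2218]
tcp_rot: [-3.141, -0.0, 2.189]
ft_force: [0.3, -0.1, 0.1]
opening: 0.0512
finger_force: 0.0
```

>>> apply_moves([
  [0, 0, 0, 0.12, 60],
  [0, 0, 0, 0.12, 60],
  [0, 0, 0, 0.12, 60],
  [0, 0, 0, 0.12, 60],
  [0, 0, 0, 0.12, 60],
  [0, 0, 0, 0.12, 60],
  [0, 0, 0, 0.12, 60],
  [0, 0, 0, 0.12, 60],
  [0, 0, 0, 0.12, 60],
  [0, 0, 0, 0.12, 60],
  [0, 0, 0, 0.12, 60],
  [0, 0, 0, 0.12, 60],
])

```text
time_s: 28.58
tool_pos: [0.3944, 0.3382, 0.2218]
tcp_rot: [-3.141, 0.001, 0.743]
ft_force: [-0.1, 0.8, -0.5]
opening: 0.0513
finger_force: 0.0
```

>>> apply_moves([
  [0, 0, 0, 0.12, 60],
  [0, 0, 0, 0.01, 60],
  [0, 0, 0, 0, 60],
  [0, 0, 0, 0, 0],
  [0, 0, 0, 0, 0],
  [0, 0, 0, 0, 0],
  [0, 0, 0, 0, 0],
  [0, 0, 0, 0, 0],
  [0, 0, 0, 0, 0],
  [0, 0, 0, 0, 0],
], grip_force=60)

```text
time_s: 29.42
tool_pos: [0.3947, 0.3382, 0.2222]
tcp_rot: [-3.142, 0.0, 0.619]
ft_force: [-0.4, 0.0, 0.1]
opening: 0.0193
finger_force: 58.6
```

>>> apply_moves([
  [0, 0, -1, 0, 0],
  [0, 0, -3, 0, 0],
  [0, 0, -3.5, 0, 0],
  [0, 0, -3.5, 0, 0],
  [0, 0, 0, 0, 0],
  [0, 0, 0, 0, 0],
])

```text
time_s: 29.92
tool_pos: [0.3955, 0.3388, 0.3351]
tcp_rot: [-3.142, -0.006, 0.619]
ft_force: [-0.6, -0.2, -3.7]
opening: 0.0192
finger_force: 59.3
```

```bash
python3 - <<'E'
from h import *
plan([(.52,.05,.17,1.2,0,3.5),(.6212,-.1293,.17,1.586,0,3.5)])
E
```

```text
t 29.9167 j6 end -0.22
[[-0.74,3.42,0.11,-0.065,0],[-0.96,3.36,0.11,-0.065,0],[-1.17,3.29,0.11,-0.065,0],[-1.38,3.21,0.11,-0.065,0],[-1.59,3.11,0.11,-0.065,0],[-1.79,3,0.12,-0.065,0],[-1.98,2.88,0.11,-0.065,0],[-2.16,2.74,0.12,-0.065,0],[-2.34,2.6,0.11,-0.065,0],[-2.19,2.65,0,-0.064,0],[-2.35,2.5,0,-0.064,0],[-2.5,2.34,0,-0.064,0]]
[[-2.65,2.18,0,-0.064,0],[-2.78,2.01,0,-0.064,0],[-2.91,1.82,0,-0.064,0]]
```

>>> apply_moves([
  [-0.75, 3.4, 0, -0.065, 0],
  [-0.95, 3.35, 0, -0.065, 0],
  [-1.15, 3.3, 0, -0.065, 0],
  [-1.4, 3.2, 0, -0.065, 0],
  [-1.6, 3.1, 0, -0.065, 0],
  [-1.8, 3, 0, -0.065, 0],
  [-2, 2.9, 0, -0.065, 0],
  [-2.15, 2.75, 0, -0.065, 0],
  [-2.35, 2.6, 0, -0.065, 0],
  [-2.2, 2.65, 0, -0.064, 0],
  [-2.35, 2.5, 0, -0.064, 0],
  [-2.5, 2.35, 0, -0.064, 0],
])

```text
time_s: 30.92
tool_pos: [0.5686, -0.0421, 0.3295]
tcp_rot: [-3.136, 0.0, 1.399]
ft_force: [0.8, 1.3, -3.1]
opening: 0.019
finger_force: 59.8
```

>>> apply_moves([
  [-2.65, 2.2, 0, -0.064, 0],
  [-2.8, 2, 0, -0.064, 0],
  [-2.9, 1.8, 0, -0.064, 0],
  [0, 0, 1, 0, 0],
  [0, 0, 2.5, 0, 0],
  [0, 0, 1, 0, 0],
  [0, 0, 0, 0, 0],
  [0, 0, 0, 0, 0],
  [0, 0, 0, 0, 0],
  [0, 0, 0, 0, 0],
])

```text
time_s: 31.75
tool_pos: [0.6205, -0.1299, 0.2884]
tcp_rot: [3.14, 0.001, 1.589]
ft_force: [0.3, -0.7, -3.0]
opening: 0.0193
finger_force: 59.8
```

```bash
python3 -c "
from h import *
plan([(.6212,-.1293,.1135,1.586,0,3)])"
```

```text
t 31.75 j6 end -0.22
[[0.06,0.07,1.99,0.003,0]]
```

>>> apply_moves([
  [0.05, 0.07, 1, 0.003, 0],
  [0, 0, 1, 0, 0],
  [0, 0, 0, 0, 0],
  [0, 0, 0.3, 0, 0],
  [0, 0, 0.3, 0, 0],
  [0, 0, 0.2, 0, 0],
  [0, 0, 0.1, 0, 0],
  [0, 0, 0, 0, 0],
  [0, 0, 0, 0, 0],
])

```text
time_s: 32.5
tool_pos: [0.6208, -0.1298, 0.2583]
tcp_rot: [3.141, 0.0, 1.585]
ft_force: [0.0, -0.3, -2.6]
opening: 0.019
finger_force: 59.9
```

>>> apply_moves([
  [0, 0, 0.3, 0, 0],
  [0, 0, 0.3, 0, 0],
  [0, 0, 0.2, 0, 0],
  [0, 0, 0, 0, 0],
  [0, 0, 0, 0, 0],
])

```text
time_s: 32.92
tool_pos: [0.6207, -0.1299, 0.2499]
tcp_rot: [-3.141, 0.0, 1.585]
ft_force: [0.1, -1.0, -3.3]
opening: 0.0191
finger_force: 60.2
```

>>> apply_moves([
  [0, 0, 0.4, 0, 0],
  [0, 0, 0.4, 0, 0],
  [0, 0, 0.2, 0, 0],
  [0, 0, 0.1, 0, 0],
  [0, 0, 0, 0, 0],
  [0, 0, 0, 0, 0],
])

```text
time_s: 33.42
tool_pos: [0.6208, -0.1299, 0.2403]
tcp_rot: [-3.141, 0.0, 1.585]
ft_force: [-2.8, 0.5, 5.6]
opening: 0.0189
finger_force: 60.9
```

>>> apply_moves([
  [0, 0, 0, 0, 30],
  [0, 0, 0, 0, 60],
  [0, 0, 0, 0, 60],
  [0, 0, 0, 0, 60],
  [0, 0, -1, 0, 60],
  [0, 0, -3, 0, 60],
  [0, 0, -4, 0, 100],
  [0, 0, -3, 0, 100],
  [0, 0, 0, 0, 100],
  [0, 0, 0, 0, 100],
])

```text
time_s: 34.25
tool_pos: [0.6219, -0.1301, 0.3532]
tcp_rot: [3.135, 0.002, 1.585]
ft_force: [-0.9, 0.0, -0.7]
opening: 0.0854
finger_force: 0.0
```

>>> apply_moves([
  [-3, -3, 0, 0, 100],
  [-3, -3, 0, 0, 100],
  [-3, -3, 0, 0, 100],
  [-3, -3, 0, 0, 100],
  [0, -4, 0, 0, 100],
  [0, -4, 0, 0, 100],
  [0, -4, 0, 0, 100],
  [0, -4, 0, 0, 100],
  [0, 0, 0, 0, 100],
  [0, 0, 0, 0, 100],
])

```text
time_s: 35.08
tool_pos: [0.3421, -0.2508, 0.3474]
tcp_rot: [-3.139, -0.003, 1.583]
ft_force: [0.8, -0.1, -0.2]
opening: 0.085
finger_force: 0.0
```

```bash
python3 - <<'E'
from h import *
im={n:grab_frame(n) for n in C}
print(state()["tool_pos"])
for n in C:
    for r in trace(n,"bumper1"):
        if r["conf"]<.3: continue
        m=r["pixels"].astype(np.uint8)
        e=cv2.fillPoly(np.zeros_like(m),[cv2.convexHull(np.argwhere(m)[:,::-1].astype(np.int32))],1)
        print(n,round(r["conf"],2),m.sum(),fit(n,e,BUMP,0).round(4))
a=cv2.resize(im["top"][165:295,120:420,::-1],None,fx=2.66,fy=2.66,interpolation=cv2.INTER_CUBIC)
cv2.imwrite("pics/c5.png",cv2.convertScaleAbs(a,alpha=1.4)); cv2.imwrite("pics/c6.png",cv2.resize(im["scene"][150:310,140:360,::-1],None,fx=3.6,fy=3.6,interpolation=cv2.INTER_CUBIC))
E
```

```text
[ 0.34478189 -0.25178364  0.34889247]
scene 0.86 274 [ 0.3867 -0.3284  0.    ]
scene 0.74 641 [ 0.6267 -0.4954  0.    ]
scene 0.68 335 [ 0.6175 -0.3427  0.    ]
scene 0.6 305 [ 0.4962 -0.359   0.    ]
top 0.85 312 [ 0.6195 -0.342   0.    ]
top 0.59 358 [ 0.4982 -0.3595  0.    ]
top 0.36 1304 [ 0.6208 -0.1291  0.    ]
```

View pics/c6.png

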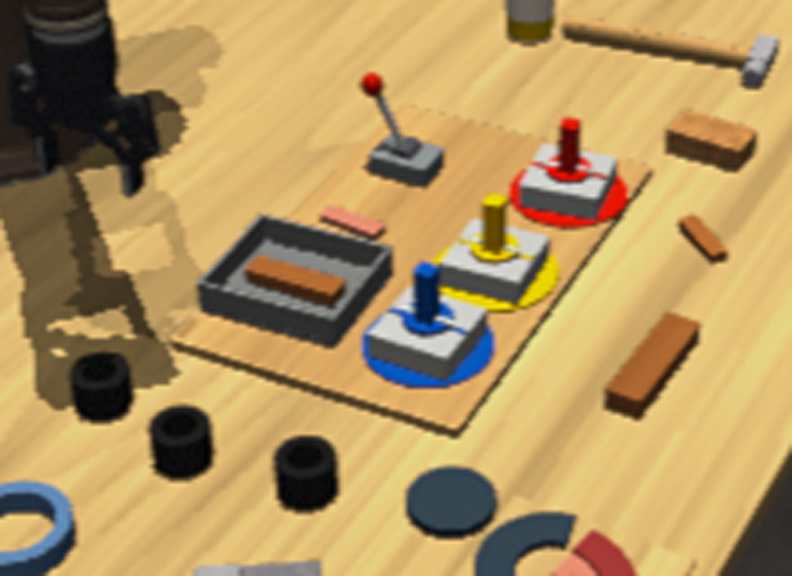

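View pics/c5.png

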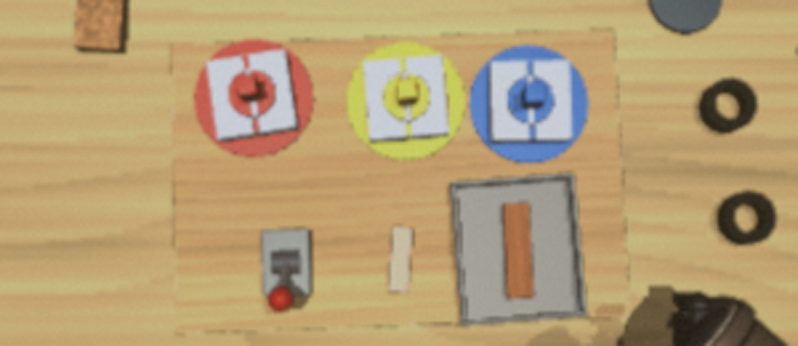

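```bash
python3 -c "
from h import *
plan([(.6187,-.342,.14,1.57,90,3.6)])"
```

```text
t 35.2833 j6 end -0.5
[[-1.05,3.02,0.6,0.002,90],[-1.04,3.02,0.6,0.002,90],[-1.04,3.02,0.6,0.002,90],[-1.03,3.02,0.6,0.002,90],[-1.02,3.03,0.61,0.002,90],[-1.02,3.03,0.6,0.002,90],[-1.01,3.03,0.61,0.002,90],[-1,3.03,0.6,0.002,90],[-1,3.04,0.61,0.002,90]]
```

>>> apply_moves([
  [-1, 3, 0.6, 0.002, 90],
  [-1, 3, 0.6, 0.002, 90],
  [-1, 3, 0.6, 0.002, 90],
  [-1, 3, 0.6, 0.002, 90],
  [-1, 3, 0.6, 0.002, 90],
  [-1, 3, 0.6, 0.002, 90],
  [-1, 3, 0.6, 0.002, 90],
  [-1, 3, 0.6, 0, 90],
  [-1, 3, 0.6, 0, 90],
  [0, 0, 0, 0, 90],
  [0, 0, 0, 0, 90],
  [0, 0, 0, 0, 90],
])

```text
time_s: 36.28
tool_pos: [0.6157, -0.3391, 0.2939]
tcp_rot: [-3.14, -0.001, 1.573]
ft_force: [-0.9, 0.5, -0.5]
opening: 0.0769
finger_force: 0.0
```

```bash
python3 -c "
from h import *
plan([(.6187,-.342,.0265,1.57,90,3)])"
```

```text
t 36.2833 j6 end -0.5
[[-0.07,0.08,2.81,0.001,90],[-0.08,0.07,2.81,0.001,90],[-0.07,0.08,2.81,0.001,90],[-0.08,0.07,2.81,0.001,90]]
```

>>> apply_moves([
  [-0.3, 0.3, 2.8, 0, 90],
  [0, 0, 2.8, 0, 90],
  [0, 0, 2.8, 0, 90],
  [0, 0, 2.8, 0, 90],
  [0, 0, 0, 0, 90],
  [0, 0, 0, 0, 0],
  [0, 0, 0, 0, 0],
  [0, 0, 0, 0, 0],
  [0, 0, 0, 0, 0],
  [0, 0, 0, 0, 0],
  [0, 0, 0, 0, 0],
  [0, 0, 0, 0, 0],
], grip_force=25)

```text
time_s: 37.28
tool_pos: [0.6188, -0.3432, 0.1849]
tcp_rot: [3.14, 0.001, 1.571]
ft_force: [0.3, 0.1, 4.2]
opening: 0.0558
finger_force: 27.0
```

>>> apply_moves([
  [0, 0, 0, 0, 80],
  [0, 0, 0, 0, 90],
  [0, 0, 0, 0, 90],
  [0, 0, 0, 0, 90],
])

```text
time_s: 37.62
tool_pos: [0.618, -0.3427, 0.1828]
tcp_rot: [-3.141, -0.0, 1.571]
ft_force: [0.0, 0.2, -0.3]
opening: 0.077
finger_force: 0.0
```

>>> apply_moves([
  [0, 0, 0, 0.12, 90],
  [0, 0, 0, 0.12, 90],
  [0, 0, 0, 0.12, 90],
  [0, 0, 0, 0.12, 90],
  [0, 0, 0, 0.12, 90],
  [0, 0, 0, 0.12, 90],
  [0, 0, 0, 0.12, 90],
  [0, 0, 0, 0.12, 90],
  [0, 0, 0, 0.12, 90],
  [0, 0, 0, 0.12, 90],
  [0, 0, 0, 0.12, 90],
  [0, 0, 0, 0.12, 90],
])

```text
time_s: 38.62
tool_pos: [0.6181, -0.3428, 0.1828]
tcp_rot: [-3.141, 0.0, 0.125]
ft_force: [-0.1, -0.4, 0.0]
opening: 0.0769
finger_force: 0.0
```

>>> apply_moves([
  [0, 0, 0, 0.12, 90],
  [0, 0, 0, 0.01, 90],
  [0, 0, 0, 0, 90],
  [0, 0, 0, 0, 0],
  [0, 0, 0, 0, 0],
  [0, 0, 0, 0, 0],
  [0, 0, 0, 0, 0],
  [0, 0, 0, 0, 0],
  [0, 0, 0, 0, 0],
  [0, 0, 0, 0, 0],
], grip_force=35)

```text
time_s: 39.45
tool_pos: [0.6184, -0.3429, 0.1834]
tcp_rot: [3.141, -0.0, 0.002]
ft_force: [0.6, -0.3, 0.6]
opening: 0.0549
finger_force: 37.2
```

>>> apply_moves([
  [0, 0, -1, 0, 0],
  [0, 0, -3, 0, 0],
  [0, 0, -4, 0, 0],
  [0, 0, -4, 0, 0],
  [0, 0, -1.5, 0, 0],
  [0, 0, 0, 0, 0],
  [0, 0, 0, 0, 0],
])

```text
time_s: 40.03
tool_pos: [0.6183, -0.3429, 0.3197]
tcp_rot: [3.14, -0.002, 0.001]
ft_force: [-0.2, -1.2, -1.2]
opening: 0.0544
finger_force: 37.3
```

```bash
python3 -c "
from h import *
plan([(.6208,-.1299,.155,0.015,0,3.6)])"
```

```text
t 40.0333 j6 end 1.35
[[0.05,-3.55,0.16,-0.002,0],[0.05,-3.55,0.16,-0.002,0],[0.06,-3.55,0.16,-0.002,0],[0.07,-3.55,0.16,-0.002,0],[0.07,-3.55,0.16,-0.002,0],[0.08,-3.55,0.17,-0.002,0]]
```

>>> apply_moves([
  [0.05, -3.55, 0, -0.002, 0],
  [0.05, -3.55, 0, -0.002, 0],
  [0.05, -3.55, 0, -0.002, 0],
  [0.05, -3.55, 0, -0.002, 0],
  [0.05, -3.55, 0, -0.002, 0],
  [0.05, -3.55, 0, -0.002, 0],
  [0, 0, 0.5, 0, 0],
  [0, 0, 1, 0, 0],
  [0, 0, 0, 0, 0],
  [0, 0, 0, 0, 0],
  [0, 0, 0, 0, 0],
  [0, 0, 0, 0, 0],
])

```text
time_s: 41.03
tool_pos: [0.6199, -0.1312, 0.3029]
tcp_rot: [3.141, 0.0, 0.011]
ft_force: [-0.5, 0.1, -1.2]
opening: 0.0545
finger_force: 37.4
```

```bash
python3 -c "
from h import *
plan([(.6208,-.1299,.139,0.015,0,3.6)])"
```

```text
t 41.0333 j6 end 1.35
[[0.1,-0.13,0.89,-0.004,0]]
```

>>> apply_moves([
  [0.1, -0.13, 0, -0.004, 0],
  [0, 0, 0.5, 0, 0],
  [0, 0, 0.5, 0, 0],
  [0, 0, 0.5, 0, 0],
  [0, 0, 0.5, 0, 0],
  [0, 0, 0.5, 0, 0],
  [0, 0, 0, 0, 0],
  [0, 0, 0, 0, 0],
])

```text
time_s: 41.7
tool_pos: [0.6206, -0.1284, 0.2774]
tcp_rot: [-3.141, 0.001, 0.017]
ft_force: [-0.1, -0.0, -0.4]
opening: 0.0545
finger_force: 37.4
```

>>> apply_moves([
  [0, 0.12, 0.5, 0, 0],
  [0, 0, 0.8, 0, 0],
  [0, 0, 1, 0, 0],
  [0, 0, 1, 0, 0],
  [0, 0, 0.8, 0, 0],
  [0, 0, 0.2, 0, 0],
  [0, 0, 0, 0, 0],
  [0, 0, 0, 0, 0],
])

```text
time_s: 42.37
tool_pos: [0.6209, -0.1298, 0.2348]
tcp_rot: [3.142, 0.0, 0.017]
ft_force: [0.5, 0.6, -0.6]
opening: 0.0542
finger_force: 37.4
```

>>> apply_moves([
  [0, 0, 0.2, 0, 0],
  [0, 0, 0.15, 0, 0],
  [0, 0, 0, 0, 0],
  [0, 0, 0, 0, 40],
  [0, 0, 0, 0, 90],
  [0, 0, 0, 0, 90],
  [0, 0, 0, 0, 90],
  [0, 0, 0, 0, 90],
  [0, 0, -1, 0, 90],
  [0, 0, -3, 0, 90],
  [0, 0, -4, 0, 90],
  [0, 0, -2.5, 0, 90],
])

```text
time_s: 43.37
tool_pos: [0.6216, -0.1299, 0.3405]
tcp_rot: [3.14, -0.004, 0.017]
ft_force: [1.4, -0.6, 0.8]
opening: 0.077
finger_force: 0.0
```

```bash
cat >> h.py <<'E'
def bumpers():
    for n in C:
        grab_frame(n)
        for r in trace(n,"bumper1"):
            if r["conf"]<.3: continue
            m=r["pixels"].astype(np.uint8)
            e=cv2.fillPoly(np.zeros_like(m),[cv2.convexHull(np.argwhere(m)[:,::-1].astype(np.int32))],1)
            print(n,round(r["conf"],2),m.sum(),fit(n,e,BUMP,0).round(4))
E
python3 - <<'E'
from h import *
bumpers()
plan([(.4975,-.359,.15,0,90,3.6)])
E
```

```text
scene 0.86 323 [ 0.4962 -0.357   0.    ]
scene 0.67 286 [ 0.388  -0.3289  0.    ]
scene 0.67 221 [ 0.5906 -0.0764  0.    ]
top 0.6 284 [ 0.499  -0.3593  0.    ]
top 0.52 281 [ 0.3904 -0.3305  0.    ]
top 0.43 147 [ 0.62   -0.1335  0.    ]
t 43.5667 j6 end 0.94
[[-1.6,2.84,0.42,0.002,90],[-1.59,2.84,0.42,0.002,90],[-1.58,2.84,0.42,0.002,90],[-1.58,2.85,0.42,0.002,90],[-1.57,2.85,0.42,0.002,90],[-1.57,2.85,0.42,0.002,90],[-1.56,2.86,0.42,0.002,90],[-1.56,2.86,0.43,0.002,90]]
```

>>> apply_moves([
  [-1.6, 2.85, 0, 0.002, 90],
  [-1.6, 2.85, 0, 0.002, 90],
  [-1.6, 2.85, 0.4, 0.002, 90],
  [-1.6, 2.85, 0.5, 0.002, 90],
  [-1.55, 2.85, 0.5, 0.002, 90],
  [-1.55, 2.85, 0.6, 0.002, 90],
  [-1.55, 2.85, 0.6, 0.002, 90],
  [-1.55, 2.85, 0.8, 0.002, 90],
  [0, 0, 0, 0, 90],
  [0, 0, 0, 0, 90],
  [0, 0, 0, 0, 90],
])

```text
time_s: 44.48
tool_pos: [0.4967, -0.3584, 0.3011]
tcp_rot: [-3.139, 0.002, 0.0]
ft_force: [0.2, 0.1, -0.5]
opening: 0.0767
finger_force: 0.0
```

```bash
python3 -c "
from h import *
plan([(.4977,-.3587,.027,0,90,3)])"
```

```text
t 44.4833 j6 end 0.95
[[0.03,0.01,2.98,0,90],[0.02,0.01,2.98,0,90],[0.03,0,2.98,0,90],[0.02,0.01,2.97,0,90]]
```

>>> apply_moves([
  [0.1, 0, 3, 0, 90],
  [0, 0, 3, 0, 90],
  [0, 0, 3, 0, 90],
  [0, 0, 2.8, 0, 90],
  [0, 0, 0, 0, 90],
  [0, 0, 0, 0, 0],
  [0, 0, 0, 0, 0],
  [0, 0, 0, 0, 0],
  [0, 0, 0, 0, 0],
  [0, 0, 0, 0, 0],
  [0, 0, 0, 0, 0],
  [0, 0, 0, 0, 0],
], grip_force=25)

```text
time_s: 45.48
tool_pos: [0.4987, -0.3595, 0.1861]
tcp_rot: [3.14, -0.002, 0.001]
ft_force: [-0.3, 1.2, 3.7]
opening: 0.0539
finger_force: 28.0
```

>>> apply_moves([
  [0, 0, 0, 0, 80],
  [0, 0, 0, 0, 90],
  [0, 0, 0, 0, 90],
  [0, 0, 0, 0, 90],
])

```text
time_s: 45.82
tool_pos: [0.4981, -0.359, 0.1845]
tcp_rot: [-3.141, 0.0, 0.001]
ft_force: [-0.7, -1.0, -0.4]
opening: 0.0766
finger_force: 0.0
```

>>> apply_moves([
  [0, 0, 0, -0.12, 90],
  [0, 0, 0, -0.12, 90],
  [0, 0, 0, -0.12, 90],
  [0, 0, 0, -0.12, 90],
  [0, 0, 0, -0.12, 90],
  [0, 0, 0, -0.12, 90],
  [0, 0, 0, -0.12, 90],
  [0, 0, 0, -0.12, 90],
  [0, 0, 0, -0.12, 90],
  [0, 0, 0, -0.12, 90],
  [0, 0, 0, -0.12, 90],
  [0, 0, 0, -0.12, 90],
])

```text
time_s: 46.82
tool_pos: [0.4981, -0.3589, 0.1844]
tcp_rot: [-3.141, -0.0, 1.447]
ft_force: [-0.5, 0.7, -0.1]
opening: 0.0766
finger_force: 0.0
```

>>> apply_moves([
  [0, 0, 0, -0.12, 90],
  [0, 0, 0, -0.01, 90],
  [0, 0, 0, 0, 90],
  [0, 0, 0, 0, 0],
  [0, 0, 0, 0, 0],
  [0, 0, 0, 0, 0],
  [0, 0, 0, 0, 0],
  [0, 0, 0, 0, 0],
  [0, 0, 0, 0, 0],
  [0, 0, 0, 0, 0],
], grip_force=35)

```text
time_s: 47.65
tool_pos: [0.4984, -0.3592, 0.1851]
tcp_rot: [3.141, 0.0, 1.571]
ft_force: [0.3, -0.0, 2.4]
opening: 0.0559
finger_force: 37.4
```

>>> apply_moves([
  [0, 0, -1, 0, 0],
  [0, 0, -3, 0, 0],
  [0, 0, -4, 0, 0],
  [0, 0, -4, 0, 0],
  [0, 0, -2, 0, 0],
  [0, 0, 0, 0, 0],
  [0, 0, 0, 0, 0],
])

```text
time_s: 48.23
tool_pos: [0.4985, -0.3592, 0.3267]
tcp_rot: [3.139, 0.002, 1.571]
ft_force: [-0.6, 0.4, -0.7]
opening: 0.0557
finger_force: 37.6
```

```bash
python3 -c "
from h import *
plan([(.5,.0026,.17,1.57,0,3.6),(.6244,.0026,.17,1.6,0,3.6)])"
```

```text
t 48.2333 j6 end -0.02
[[3.29,0.02,0.02,0,0],[3.29,0.01,0.02,0,0],[3.29,0.02,0.01,0,0],[3.29,0.01,0.02,0,0],[3.29,0.02,0.01,0,0],[3.29,0.01,0.02,0,0],[3.29,0.02,0.01,0,0],[3.29,0.01,0.02,0,0],[3.29,0.02,0.01,0,0],[3.29,0.01,0.02,0,0],[3.28,0.02,0.01,0,0],[-0,3.11,0,-0.007,0]]
[[-0.02,3.11,0,-0.007,0],[-0.05,3.11,0,-0.007,0],[-0.07,3.1,0,-0.007,0]]
```

>>> apply_moves([
  [3.3, 0, 0, 0, 0],
  [3.3, 0, 0, 0, 0],
  [3.3, 0, 0, 0, 0],
  [3.3, 0, 0, 0, 0],
  [3.3, 0, 0, 0, 0],
  [3.3, 0, 0, 0, 0],
  [3.3, 0, 0, 0, 0],
  [3.3, 0, 0, 0, 0],
  [3.3, 0, 0, 0, 0],
  [3.3, 0, 0, 0, 0],
  [3.2, 0, 0, 0, 0],
  [0, 3.1, 0, 0, 0],
])

```text
time_s: 49.23
tool_pos: [0.522, 0.0081, 0.3195]
tcp_rot: [-3.124, -0.004, 1.575]
ft_force: [-0.2, 0.2, -1.3]
opening: 0.0555
finger_force: 37.6
```

>>> apply_moves([
  [0, 3.1, 0, 0, 0],
  [0, 3.1, 0, 0, 0],
  [0, 3.2, 0, 0, 0],
  [0, 0, 0.7, 0, 0],
  [0, 0, 1, 0, 0],
  [0, 0, 0, 0, 0],
  [0, 0, 0, 0, 0],
  [0, 0, 0, 0, 0],
  [0, 0, 0, 0, 0],
])

```text
time_s: 49.98
tool_pos: [0.6222, 0.003, 0.3076]
tcp_rot: [-3.141, -0.0, 1.571]
ft_force: [-0.0, -0.2, -0.3]
opening: 0.056
finger_force: 37.7
```

```bash
python3 -c "
from h import *
plan([(.6244,.0026,.139,1.571,0,3.6)])"
```

```text
t 49.9833 j6 end 0.0
[[-0.04,0.22,1.36,0,0]]
```

>>> apply_moves([
  [-0.04, 0.2, 0.5, 0, 0],
  [0, 0, 0.5, 0, 0],
  [0, 0, 0, 0, 0],
  [0, 0, 0, 0, 0],
  [0, 0, 0, 0, 0],
])

```text
time_s: 50.4
tool_pos: [0.625, 0.0027, 0.2976]
tcp_rot: [-3.141, -0.0, 1.571]
ft_force: [-0.7, -0.5, -0.7]
opening: 0.0554
finger_force: 37.7
```

>>> apply_moves([
  [0, -0.05, 0.5, 0, 0],
  [0, 0, 0.5, 0, 0],
  [0, 0, 0.5, 0, 0],
  [0, 0, 0.5, 0, 0],
  [0, 0, 0, 0, 0],
  [0, 0, 0, 0, 0],
])

```text
time_s: 50.9
tool_pos: [0.6242, 0.0027, 0.2768]
tcp_rot: [-3.14, -0.0, 1.571]
ft_force: [1.3, -0.2, -0.1]
opening: 0.0559
finger_force: 37.7
```

>>> apply_moves([
  [0, 0, 0.5, 0, 0],
  [0, 0, 0.8, 0, 0],
  [0, 0, 1, 0, 0],
  [0, 0, 1, 0, 0],
  [0, 0, 0.8, 0, 0],
  [0, 0, 0.2, 0, 0],
  [0, 0, 0, 0, 0],
  [0, 0, 0, 0, 0],
])

```text
time_s: 51.57
tool_pos: [0.6245, 0.0027, 0.2341]
tcp_rot: [-3.141, -0.0, 1.571]
ft_force: [-0.3, -0.3, -0.4]
opening: 0.0557
finger_force: 37.7
```

>>> apply_moves([
  [0, 0, 0.1, 0, 0],
  [0, 0, 0, 0, 0],
  [0, 0, 0, 0, 40],
  [0, 0, 0, 0, 90],
  [0, 0, 0, 0, 90],
  [0, 0, 0, 0, 90],
  [0, 0, 0, 0, 90],
  [0, 0, -1, 0, 90],
  [0, 0, -3, 0, 90],
  [0, 0, -4, 0, 90],
  [0, 0, -2.5, 0, 90],
  [0, 0, 0, 0, 90],
])

```text
time_s: 52.57
tool_pos: [0.6275, 0.0026, 0.3473]
tcp_rot: [3.127, 0.001, 1.571]
ft_force: [1.5, 0.0, 1.3]
opening: 0.0768
finger_force: 0.0
```

```bash
python3 - <<'E'
from h import *
bumpers()
plan([(.389,-.330,.15,1.5,90,3.8)])
E
```

```text
scene 0.73 263 [ 0.3885 -0.3288  0.    ]
scene 0.59 215 [ 0.5906 -0.0714  0.    ]
scene 0.47 223 [0.593  0.0585 0.    ]
top 0.85 315 [ 0.3897 -0.3309  0.    ]
top 0.59 330 [ 0.6317 -0.1314  0.    ]
top 0.41 30 [0.6257 0.0007 0.    ]
t 52.7667 j6 end -0.64
[[-3.02,-2.14,0.3,0.006,90],[-3.04,-2.12,0.3,0.006,90],[-3.05,-2.1,0.3,0.006,90],[-3.06,-2.08,0.3,0.006,90],[-3.07,-2.06,0.3,0.006,90],[-3.09,-2.04,0.3,0.006,90],[-3.1,-2.03,0.3,0.006,90],[-3.11,-2.01,0.3,0.006,90],[-3.12,-1.99,0.3,0.006,90],[-3.13,-1.97,0.29,0.006,90],[-3.15,-1.95,0.3,0.006,90]]
```

>>> apply_moves([
  [-3, -2.1, 0, 0.006, 90],
  [-3.05, -2.1, 0, 0.006, 90],
  [-3.05, -2.1, 0, 0.006, 90],
  [-3.05, -2.1, 0, 0.006, 90],
  [-3.05, -2.05, 0, 0.006, 90],
  [-3.1, -2.05, 0.5, 0.006, 90],
  [-3.1, -2.05, 0.5, 0.006, 90],
  [-3.1, -2, 0.5, 0.006, 90],
  [-3.1, -2, 0.5, 0.006, 90],
  [-3.15, -1.95, 0.6, 0.006, 90],
  [-3.15, -1.95, 0.6, 0.006, 90],
])

```text
time_s: 53.68
tool_pos: [0.3881, -0.3301, 0.3046]
tcp_rot: [-3.139, -0.003, 1.505]
ft_force: [0.3, -0.6, 0.3]
opening: 0.077
finger_force: 0.0
```

>>> apply_moves([
  [0, 0, 0, 0, 90],
  [0, 0, 0, 0, 90],
  [0, 0, 0, 0, 90],
])

```text
time_s: 53.93
tool_pos: [0.3896, -0.3291, 0.3053]
tcp_rot: [-3.14, -0.003, 1.504]
ft_force: [0.1, 0.1, -0.4]
opening: 0.0768
finger_force: 0.0
```

```bash
python3 -c "
from h import *
plan([(.389,-.330,.027,1.5,90,3)])"
```

```text
t 53.9333 j6 end -0.63
[[-0.02,-0.01,2.47,0.001,90],[-0.02,-0.01,2.47,0.001,90],[-0.02,-0.01,2.46,0.001,90],[-0.02,-0.01,2.47,0.001,90],[-0.02,-0.02,2.46,0.001,90]]
```

>>> apply_moves([
  [-0.1, -0.1, 3, 0, 90],
  [0, 0, 3, 0, 90],
  [0, 0, 3, 0, 90],
  [0, 0, 3.2, 0, 90],
  [0, 0, 0, 0, 90],
  [0, 0, 0, 0, 0],
  [0, 0, 0, 0, 0],
  [0, 0, 0, 0, 0],
  [0, 0, 0, 0, 0],
  [0, 0, 0, 0, 0],
  [0, 0, 0, 0, 0],
  [0, 0, 0, 0, 0],
], grip_force=25)

```text
time_s: 54.93
tool_pos: [0.3893, -0.3309, 0.1856]
tcp_rot: [3.14, 0.001, 1.505]
ft_force: [0.2, -0.2, 2.1]
opening: 0.0553
finger_force: 26.9
```

>>> apply_moves([
  [0, 0, 0, 0, 80],
  [0, 0, 0, 0, 90],
  [0, 0, 0, 0, 90],
  [0, 0, 0, 0, 90],
])

```text
time_s: 55.27
tool_pos: [0.389, -0.3306, 0.1847]
tcp_rot: [-3.142, -0.0, 1.505]
ft_force: [0.1, 0.1, -0.4]
opening: 0.0766
finger_force: 0.0
```

>>> apply_moves([
  [0, 0, 0, 0.12, 90],
  [0, 0, 0, 0.12, 90],
  [0, 0, 0, 0.12, 90],
  [0, 0, 0, 0.12, 90],
  [0, 0, 0, 0.12, 90],
  [0, 0, 0, 0.12, 90],
  [0, 0, 0, 0.12, 90],
  [0, 0, 0, 0.12, 90],
  [0, 0, 0, 0.12, 90],
  [0, 0, 0, 0.12, 90],
  [0, 0, 0, 0.12, 90],
  [0, 0, 0, 0.12, 90],
])

```text
time_s: 56.27
tool_pos: [0.389, -0.3305, 0.1846]
tcp_rot: [-3.141, 0.0, 0.059]
ft_force: [-0.4, -0.3, -0.1]
opening: 0.0768
finger_force: 0.0
```

>>> apply_moves([
  [0, 0, 0, 0.12, 90],
  [0, 0, 0, 0.01, 90],
  [0, 0, 0, 0, 90],
  [0, 0, 0, 0, 0],
  [0, 0, 0, 0, 0],
  [0, 0, 0, 0, 0],
  [0, 0, 0, 0, 0],
  [0, 0, 0, 0, 0],
  [0, 0, 0, 0, 0],
  [0, 0, 0, 0, 0],
], grip_force=35)

```text
time_s: 57.1
tool_pos: [0.3891, -0.3306, 0.185]
tcp_rot: [3.141, -0.0, -0.064]
ft_force: [-1.9, 1.5, 5.6]
opening: 0.0551
finger_force: 37.2
```

>>> apply_moves([
  [0, 0, -1, 0, 0],
  [0, 0, -3, 0, 0],
  [0, 0, -4, 0, 0],
  [0, 0, -4, 0, 0],
  [0, 0, -2.5, 0, 0],
  [0, 0, 0, 0, 0],
  [0, 0, 0, 0, 0],
])

```text
time_s: 57.68
tool_pos: [0.3896, -0.331, 0.3319]
tcp_rot: [3.138, -0.004, -0.065]
ft_force: [-0.9, 1.2, -0.6]
opening: 0.0555
finger_force: 37.5
```

```bash
python3 -c "
from h import *
w=state()['tcp_rot'][2]
plan([(.48,.12,.18,w,0,3.8),(.628,.166,.18,w,0,3.6)])"
```

```text
t 57.6833 j6 end 1.89
[[0.47,-3.51,-0.02,-0,0],[0.47,-3.51,-0.02,-0,0],[0.47,-3.51,-0.02,-0,0],[0.47,-3.51,-0.03,-0,0],[0.47,-3.51,-0.02,-0,0],[0.47,-3.5,-0.03,-0,0],[0.47,-3.51,-0.02,-0,0],[0.47,-3.5,-0.03,-0,0],[0.47,-3.51,-0.02,-0,0],[0.47,-3.5,-0.03,-0,0],[0.47,-3.51,-0.02,-0,0],[0.47,-3.5,-0.03,-0,0]]
[[0.47,-3.51,-0.02,-0,0],[2.89,-1.11,-0,-0,0],[2.9,-1.11,-0,-0,0],[2.89,-1.11,-0,-0,0],[2.9,-1.11,-0,-0,0],[2.89,-1.11,-0,-0,0]]
```

>>> apply_moves([
  [0.5, -3.5, 0, 0, 0],
  [0.5, -3.5, 0, 0, 0],
  [0.5, -3.5, 0, 0, 0],
  [0.5, -3.5, 0, 0, 0],
  [0.5, -3.5, 0, 0, 0],
  [0.5, -3.5, 0, 0, 0],
  [0.5, -3.5, 0, 0, 0],
  [0.5, -3.5, 0, 0, 0],
  [0.5, -3.5, 0, 0, 0],
  [0.5, -3.5, 0, 0, 0],
  [0.5, -3.5, 0, 0, 0],
  [0.5, -3.5, 0, 0, 0],
])

```text
time_s: 58.68
tool_pos: [0.4748, 0.0864, 0.3273]
tcp_rot: [3.141, 0.005, -0.065]
ft_force: [1.2, -0.7, -1.8]
opening: 0.0556
finger_force: 37.6
```

>>> apply_moves([
  [0.4, -3.5, 0, 0, 0],
  [2.9, -1.1, 0, 0, 0],
  [2.9, -1.1, 0, 0, 0],
  [2.9, -1.1, 0, 0, 0],
  [2.9, -1.1, 0.4, 0, 0],
  [2.9, -1.1, 0.4, 0, 0],
  [0, 0, 0, 0, 0],
  [0, 0, 0, 0, 0],
  [0, 0, 0, 0, 0],
  [0, 0, 0, 0, 0],
])

```text
time_s: 59.52
tool_pos: [0.6291, 0.1645, 0.3202]
tcp_rot: [3.141, 0.004, -0.065]
ft_force: [0.8, -0.3, -0.3]
opening: 0.0552
finger_force: 37.7
```

```bash
python3 -c "
from h import *
plan([(.628,.166,.142,-.064,0,3.6)])"
```

```text
t 59.5167 j6 end 1.89
[[-0.12,-0.15,2.32,-0.001,0]]
```

>>> apply_moves([
  [-0.12, -0.15, 1, 0, 0],
  [0, 0, 1.2, 0, 0],
  [0, 0, 0, 0, 0],
  [0, 0, 0, 0, 0],
  [0, 0, 0, 0, 0],
])

```text
time_s: 59.93
tool_pos: [0.6291, 0.1663, 0.2994]
tcp_rot: [3.141, 0.001, -0.065]
ft_force: [-0.5, -0.6, -0.5]
opening: 0.0551
finger_force: 37.7
```

>>> apply_moves([
  [-0.1, 0, 0.5, 0, 0],
  [0, 0, 0.5, 0, 0],
  [0, 0, 0.5, 0, 0],
  [0, 0, 0.5, 0, 0],
  [0, 0, 0, 0, 0],
  [0, 0, 0, 0, 0],
])

```text
time_s: 60.43
tool_pos: [0.6282, 0.1664, 0.2789]
tcp_rot: [3.141, 0.001, -0.065]
ft_force: [0.7, -0.7, -0.3]
opening: 0.0554
finger_force: 37.7
```

Engaged (bottom 0.094). Down to 0.049, release, rise.

>>> apply_moves([
  [0, 0, 0.5, 0, 0],
  [0, 0, 1, 0, 0],
  [0, 0, 1, 0, 0],
  [0, 0, 1, 0, 0],
  [0, 0, 0.8, 0, 0],
  [0, 0, 0.2, 0, 0],
  [0, 0, 0, 0, 0],
  [0, 0, 0, 0, 0],
])

```text
time_s: 61.1
tool_pos: [0.6284, 0.1665, 0.234]
tcp_rot: [3.142, 0.0, -0.065]
ft_force: [-0.6, -0.1, -0.6]
opening: 0.055
finger_force: 37.7
```

>>> apply_moves([
  [0, 0, 0.1, 0, 0],
  [0, 0, 0, 0, 0],
  [0, 0, 0, 0, 40],
  [0, 0, 0, 0, 90],
  [0, 0, 0, 0, 90],
  [0, 0, 0, 0, 90],
  [0, 0, 0, 0, 90],
  [0, 0, -1, 0, 90],
  [0, 0, -3, 0, 90],
  [0, 0, -4, 0, 90],
  [0, 0, -3.5, 0, 90],
  [0, 0, 0, 0, 90],
])

```text
time_s: 62.1
tool_pos: [0.6317, 0.1672, 0.3592]
tcp_rot: [-3.137, -0.017, -0.065]
ft_force: [0.5, -0.7, 2.1]
opening: 0.0765
finger_force: 0.0
```

>>> apply_moves([
  [-3.5, 0, 0, 0, 50],
  [-3.5, 0, 0, 0, 0],
  [-3.5, 0, 0, 0, 0],
  [-3.5, 0, 0, 0, 0],
  [-3.5, 0, 0, 0, 0],
  [-3.5, 0, 0, 0, 0],
  [-3.5, 0, 0, 0, 0],
  [-3.5, 0, 0, 0, 0],
  [-3.5, 0, 0, 0, 0],
  [0, 0, 0, 0, 0],
  [0, 0, 0, 0, 0],
])

```text
time_s: 63.02
tool_pos: [0.3126, 0.1868, 0.349]
tcp_rot: [-3.141, -0.001, -0.063]
ft_force: [-0.3, -0.1, 0.8]
opening: 0.0002
finger_force: 0.0
```

```bash
python3 - <<'E'
from h import *
im=np.load("top2.npy"); now={n:grab_frame(n) for n in C}
# red knob of lever: early top frame and current scene frame
rays=[]
for n,i,g,rad in(("top",np.load("top1.npy"),(225,277),10),("scene",now["scene"],(243,173),8)):
    m=colmask(i,"red"); w=np.zeros_like(m); cv2.circle(w,g,rad,1,-1); m&=w; v,u=np.nonzero(m); print(n,m.sum(),u.mean(),v.mean())
    o=-R[n].T@C[n]["tvec"]; d=back(n,u.mean(),v.mean(),0)-o; rays.append((o,d/np.linalg.norm(d)))
(a,d),(b,e)=rays; t=np.linalg.lstsq(np.c_[d,-e],b-a,rcond=None)[0]; print(a+d*t[0],b+e*t[1])
print(back("top",225.,262,.04), state()["tool_pos"])
cv2.imwrite("pics/c7.png",cv2.resize(now["scene"][150:270,180:340,::-1],None,fx=5,fy=5,interpolation=cv2.INTER_CUBIC))
E
```

```text
top 65 225.04615384615386 276.89230769230767
scene 25 242.96 172.6
[0.41327387 0.12613332 0.1133722 ] [0.41367477 0.12639917 0.11339797]
[0.45461024 0.13317882 0.04      ] [0.31495921 0.18715694 0.34976786]
```

View pics/c7.png

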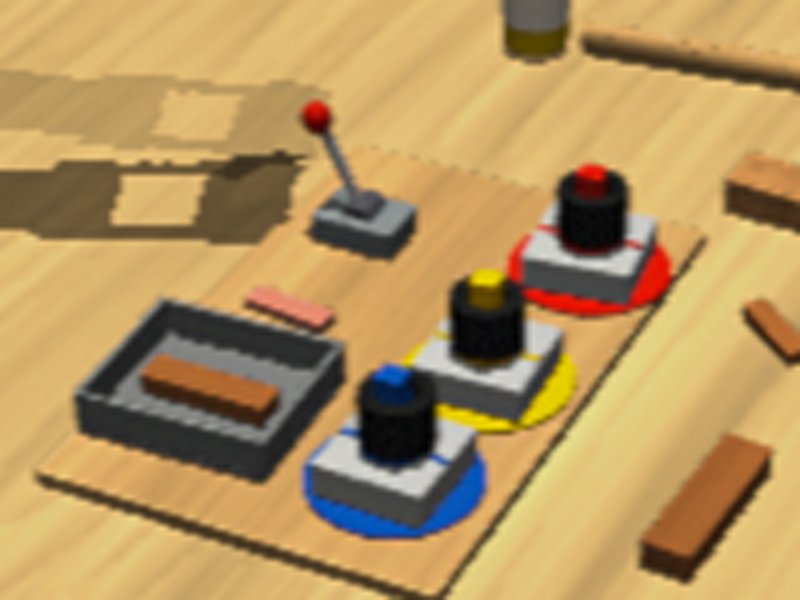

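```bash
python3 -c "
from h import *
w=state()['tcp_rot'][2]
plan([(.355,.128,.2,w,0,3.5),(.355,.128,.103,w,0,3.3)])"
```

```text
t 63.1167 j6 end 1.98
[[1.46,1.88,-0.17,-0,0],[1.46,1.88,-0.18,-0,0],[1.46,1.89,-0.17,-0,0],[-0,-0,3.23,-0,0],[-0,-0,3.23,-0,0],[-0,-0,3.24,-0,0]]
```

>>> apply_moves([
  [1.4, 1.9, 0, 0, 0],
  [1.4, 1.9, 0, 0, 0],
  [1.4, 1.9, 0, 0, 0],
  [0, 0, 3, 0, 0],
  [0, 0, 3, 0, 0],
  [0, 0, 3.1, 0, 0],
  [0, 0, 0, 0, 0],
  [0, 0, 0, 0, 0],
])

```text
time_s: 63.78
tool_pos: [0.3527, 0.1268, 0.2566]
tcp_rot: [3.14, 0.004, -0.066]
ft_force: [-0.4, -0.1, 0.9]
opening: -0.0001
finger_force: 0.0
```

>>> apply_moves([
  [1, 0, 0, 0.03, 0],
  [1, 0, 0, 0.03, 0],
  [1, 0, 0, 0, 0],
  [1, 0, 0, 0, 0],
  [1, 0, 0, 0, 0],
  [1, 0, 0, 0, 0],
  [1, 0, 0, 0, 0],
  [1, 0, 0, 0, 0],
  [0, 0, 0, 0, 0],
  [0, 0, 0, 0, 0],
])

```text
time_s: 64.62
tool_pos: [0.4326, 0.1181, 0.2577]
tcp_rot: [-3.142, -0.001, -0.125]
ft_force: [-0.4, -0.2, -0.4]
opening: 0.0004
finger_force: 0.0
```

>>> apply_moves([
  [-2.5, 0, 0, -0.06, 0],
  [-2.5, 0, 0, -0.06, 0],
  [-2, -0.5, 0, 0, 0],
  [0, -1, 0, 0, 0],
  [0, 0, 0, 0, 0],
  [0, 0, 0, 0, 0],
])

```text
time_s: 65.12
tool_pos: [0.362, 0.1382, 0.2578]
tcp_rot: [3.142, -0.001, -0.003]
ft_force: [0.4, -0.0, 0.3]
opening: 0.0001
finger_force: 0.0
```

```bash
python3 - <<'E'
from h import *
i=grab_frame("scene"); cv2.imwrite("pics/c8.png",cv2.resize(i[140:220,200:300,::-1],None,fx=6,fy=6,interpolation=cv2.INTER_CUBIC))
plan([(.425,.1285,.103,0,0,1),(.468,.1305,.103,0,0,1)])
E
```

```text
t 65.1667 j6 end 1.84
[[0.89,0.13,-0,-0.001,0],[0.89,0.14,-0,-0.001,0],[0.9,0.14,-0,-0.001,0],[0.89,0.13,-0,-0.001,0],[0.89,0.14,-0,-0.001,0],[0.9,0.14,-0,-0.001,0],[0.89,0.14,-0.01,-0.001,0],[0.86,-0.04,0,0.001,0],[0.86,-0.04,0,0.001,0],[0.86,-0.04,0,0.001,0],[0.86,-0.04,0,0.001,0],[0.86,-0.04,0,0.001,0]]
```

View pics/c8.png

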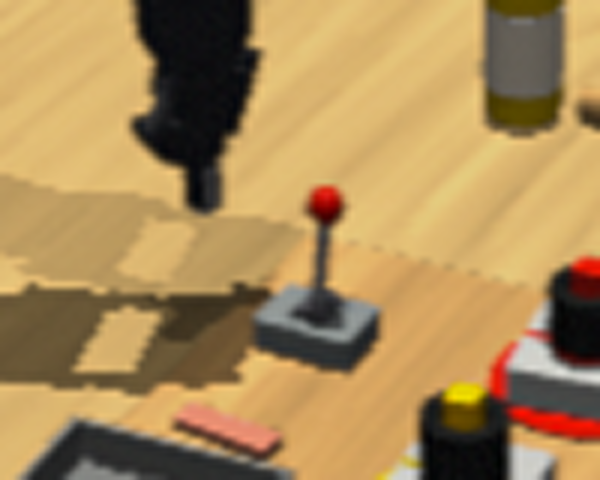

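>>> apply_moves([
  [1.5, 0.8, 0, 0, 0],
  [2, 0, 0, 0, 0],
  [2, 0, 0, 0, 0],
  [1.5, 0, 0, 0, 0],
  [1, 0, 0, 0, 0],
  [1, 0, 0, 0, 0],
  [1, 0, 0, 0, 0],
  [0.5, 0, 0, 0, 0],
  [0.3, 0, 0, 0, 0],
  [0, 0, 0, 0, 0],
  [0, 0, 0, 0, 0],
])

```text
time_s: 66.08
tool_pos: [0.4667, 0.1294, 0.2567]
tcp_rot: [3.14, 0.014, -0.005]
ft_force: [-10.3, 0.2, 8.6]
opening: 0.0001
finger_force: 6.9
```

>>> apply_moves([
  [0.3, 0, 0, 0, 0],
  [0, 0, 0, 0, 0],
  [0, 0, 0, 0, 0],
])

```text
time_s: 66.33
tool_pos: [0.468, 0.1294, 0.2565]
tcp_rot: [3.14, 0.02, -0.005]
ft_force: [-16.6, 1.4, 13.9]
opening: -0.0005
finger_force: 10.4
```

Hard stop reached. Back off, rise clear and check.

>>> apply_moves([
  [-2, 0, 0, 0, 0],
  [-3, 0, 0, 0, 0],
  [-3, 0, 0, 0, 0],
  [-2, 0, 0, 0, 0],
  [0, 0, -4, 0, 0],
  [0, 0, -4, 0, 0],
  [0, 0, -3, 0, 0],
  [0, 3, 0, 0, 0],
  [0, 0, 0, 0, 0],
  [0, 0, 0, 0, 0],
  [0, 0, 0, 0, 0],
])

```text
time_s: 67.25
tool_pos: [0.3726, 0.0999, 0.3672]
tcp_rot: [-3.141, 0.001, -0.006]
ft_force: [0.2, 0.8, 0.2]
opening: 0.0
finger_force: 0.0
```

```bash
python3 - <<'E'
from h import *
i=grab_frame("scene"); cv2.imwrite("pics/c9.png",cv2.resize(i[140:290,160:360,::-1],(800,600),interpolation=cv2.INTER_CUBIC))
m=colmask(i,"red"); w=np.zeros_like(m); u,v=proj("scene",[.4948,.13,.1134])[0]; cv2.circle(w,(int(u),int(v)),7,1,-1); y,x=np.nonzero(m&w); print("expected",u,v,"seen",x.mean(),y.mean(),len(x))
E
```

```text
expected 261.9477003716759 177.19032590379382 seen 261.2962962962963 177.44444444444446 27
```

View pics/c9.png

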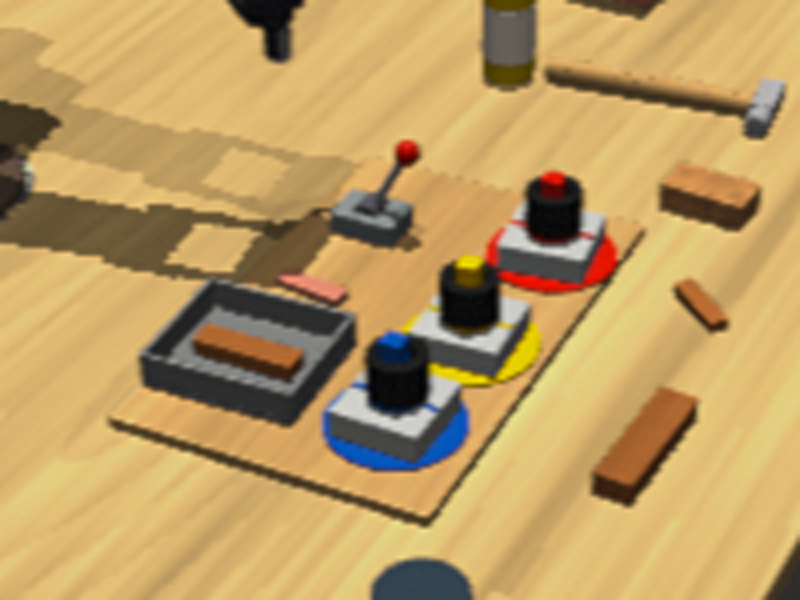

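The picture shows the lever shut (knob at 407,152), the three bumpers down on the seated posts, and the offcut in the tray (248,350). Handing in.

```bash
python3 -c "
from station import *
print(job_done())"
```

```text
the job is handed in; nothing more can be done
None
```

The glue-up board is set up and handed in at about 67 s: the offcut is in the tray, all three posts are seated home in their own colours, each has a bumper down on it, and the clamp lever was pushed over last, to its stop.

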